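# Restock the spice rack from the drawer behind the mill and the honey jar

### The arm

A 7-joint arm with a two-finger parallel gripper is mounted at the origin on a cart in front of the work surface, level with it; the furniture and walls round the work are solid. World frame = base frame: x ahead of the robot, y to its left, z up, the work surface at z = 0. Lengths are in mm, angles in rad, forces in N, time in s.
With the tool pointing down it reaches from about 400 to 875 mm from the base axis. Payload 4.4 kg.
Tool frame: the origin (TCP) lies midway between the tips of the shut fingers; the grasp point (between the pads) lies 19 mm behind it; z points along the fingers, y is the line along which they close (so a half turn about z gives the same grasp; the last joint's range is limited). The gripper opens to 85 mm and grips with 20 to 120 N. Pads are 22 mm wide; open, the fingers measure 114 mm over their backs; the gripper's body (76 mm by 85 mm) begins 54 mm behind the grasp point. The pads swing forward as they close: fully open they stand 13 mm farther back than shut.
Start: joints at [-1.348, 0.628, 0.038, 1.517, -0.027, 0.996, -0.02], TCP at [185.097, 623.103, 231.313] pointing down, gripper open.
Joint ranges: [-3.06, 3.06], [-0.37, 2.12], [-1.25, 1.32], [0.18, 2.47], [-1.1, 4.24], [0.23, 1.98], [-2.94, 2.94]. Speed limits (rad/s): [2.57, 2.57, 3.14, 3.14, 3.14, 3.14, 3.14].

### API

Orientations are given as [roll, pitch, yaw] about the fixed x, y, z axes, in that order (R = Rz(yaw) Ry(pitch) Rx(roll)).
In Python, from cell import ctrl gives the robot as it stands.
- The arm moves only by the shell command python3 -m handwheel 'ROWS'. ROWS is JSON, a list of rows, each a list of 3 entries, a list of its own where there are three numbers: the turn, a rotation vector about the tool's x, y, z in degrees, then the shift along the tool's x, y, z in m, then the closure, from 0 (fully open) to 1 (shut). A call has 1 to 5 rows; each row shifts and turns the commanded pose from where the row before left it, along the tool's axes as they then stand; what a row does not reach is not made up. A row lasts 1/12 s, in which the tool goes at most 41.7 mm and 7.16 degrees, less where a joint would pass 70% of its speed; a pose out of reach is approached as far as the arm can. A call is refused whole if a number of a shift passes 0.0417 or a number of a turn 7.16, either way. A call with a gripper value outside its range is refused whole. The fingers move at their own pace and stop on an object; the grip force is fixed at half the most. Time passes only in rows, so rows that do not move let the fingers close. It gives the time, the measured TCP pose, the force, the opening and the grip force at its end, in the units of the state.
- ctrl.read_state(): the state, without advancing time (a new reading comes with each control period).
- ctrl.get_image(name): name is "scene" or "top" or "wrist"; returns a dict with "pixels" (480x640x3 uint8, red, green, blue), "fx", "fy", "cx", "cy" (pixels), "k1" (the pictures are not rectified: a ray, as slopes to the right and down, at radius r is drawn at 1 + k1 r^2 times it, then the intrinsics apply), "pose" (4x4, takes a point from camera to world coordinates); the wrist camera has in their place "T_tool_cam" (4x4, takes a point from camera to tool coordinates, whose origin is the TCP and whose axes are the flange's). Camera axes: x right, y up, looking along -z (the intrinsics and any distortion apply to the point x, -y, -z); pixel columns grow to the right and rows downward; lengths in mm; the calibration is good to about 2 mm. A picture is of the moment at which its call begins: read the wrist's pose just before it. There is no depth.
- ctrl.finish_job(): hands the job in; it is judged then, once.
The state is a dict: "clock": time; "qpos": joint angles; "qd": joint speeds; "tau": joint torques, N m; "eef_pos": TCP position; "tool_rot": TCP orientation; "force": force on the tool from outside, world axes, zero at the start; "torque": the same for the moment, N m; "width": finger opening in mm; "gripper_force": force on a finger pad.
Only numpy, scipy, OpenCV 4.12 (cv2) and the standard library are available. Lean on these libraries where they do the work, as an engineer would, in place of code of your own. Each camera call takes 0.05 s, during which the arm holds its last target. There are 200 camera calls.

### The job

The spare spice jar is in the clear drawer, but the pepper mill and the honey jar stand in front of it: move both onto the side tray, open the drawer, lift the spare jar out and lay it in the empty cradle of the spice rack. Then push the drawer fully shut and stand the mill and the honey jar back in the middle of the mats they came from, the mill on the square mat and the honey jar on the round one. Do not let the mill or the honey jar fall over.

Things in the scene. Friction and masses are not known exactly. Their poses are not given: they have to be found in the camera images.
- pepper_mill: Loose wooden pepper mill, 170 mm tall, standing upright on the square mat in front of the drawer; foot 58 mm across, round head 49 mm across between 123 and 159 mm above the foot (good to grip at about 140 mm), a 12 mm steel nut above that. 0.18 kg. Origin: centre of the underside, z up along the mill.
- honey_jar: Loose glass honey jar with a lid, round, 60 mm across and 101 mm tall, standing upright on the round cork mat, 75 to 95 mm in front of the drawer. 0.31 kg. Grip anywhere on its sides (at about 75 mm height). Origin: centre of the underside, z up.
- spare_jar: Loose spice jar, a cylinder 43 mm thick and 98 mm long with a lid, lying in one of the drawer's two grooves (the only spice jar there; a small battery lies in the other groove). 0.13 kg. Its y axis is its long axis; in the drawer this points along the pull, 35 mm above the bench. It rides out with the drawer. Origin: halfway along, on the side that is underneath at the start.
- spare_mid (a point): Centre of the spare spice jar, on its axis (22.5 mm above the origin at the start); same axes as the jar. Pinch the jar here across its axis, from above, keeping the fingertips above the dowels.
- cork_mat: Fixed round cork mat, 84 mm across and 5 mm thick, in front of the drawer: the honey jar's place. Origin: centre of the underside, on the bench.
- square_mat: Fixed square dark rubber mat, 80 x 80 mm and 5 mm thick, in front of the drawer: the pepper mill's place. Origin: centre of the underside, on the bench.
- side_tray: Fixed low sheet-steel tray, the side area: 230 mm along its x, 130 mm along its y, 5 mm thick floor, rim 16 mm high and 5 mm wide. It and the spice rack lie side by side to the left of the drawer, in either order. Origin: centre of the underside, on the bench.
- cradle: The empty one of the wooden spice rack's three cradles (two hold jars; 78 mm apart along x). Two 10 mm dowels along the cradle's y, 34 mm apart, tops 14 mm above this origin; the jar lies on both, along y, its axis 29 mm above this origin, lid at either end, between end cheeks 18 mm high and 120 mm apart. Origin: centre of the underside, on the rack's base board 10 mm above the bench.
- drawer (a joint): How far the drawer is out, m: 0 shut, 0.135 fully out; runs easily (1 to 2 N), stays where left. From 0.12 on, the jar is clear of the unit (clear box 180 deep, 212 wide, 92 mm high). Drawer: 188 mm wide inside, side walls 34 mm and front 86 mm above the bench; its two grooves, 76 mm apart, are pairs of 10 mm dowels with tops 20 mm above the bench. It slides over the mats.
- drawer_knob (a point): Grip point of the turned wooden knob in the middle of the drawer's front: on its axis, 25 mm in front of the face, 56 mm above the bench. Head 27 mm thick, 37 mm long. The point's -x axis is the direction in which the drawer pulls out; y runs along the front. Pinch it from above, fingers on its +y and -y sides.
Things that resemble listed ones, but are neither listed nor needed, are in the scene too. What is shaped like the honey_jar but blue is not meant.

How it is judged:
By the outcome, as a careful person would: the job done as asked, in the order asked, and still so for the second after the job is handed in, with the robot touching nothing.
It also fails if it takes over 144 s, if anything falls off the work surface, if the arm or the gripper's body presses on something with over 40 N, if the wrist force passes 120 N, or if a joint passes its speed limit or range.

## Working session

There is one attempt and no reset: what is moved stays moved. The work goes in short steps, Python scripts to look and compute and a shell command to move; the robot and the scene stay as the last step left them, time stands still between calls to the robot, and variables do not carry over. Pictures are saved under pics/ and viewed, at most 14 in all, crops included, and the job is handed in when it is done.

```bash
ls; mkdir -p pics; cat > h.py <<'E'
import numpy as np, cv2
from cell import ctrl
def ray(im,uv,T=None):
    T=np.array(im["pose"]) if T is None else T
    K=np.array([[im["fx"],0,im["cx"]],[0,im["fy"],im["cy"]],[0,0,1.]])
    p=cv2.undistortPoints(np.array([[uv]],float),K,np.array([im["k1"],0,0,0,0.]))[0,0]
    return T[:3,3],T[:3,:3]@np.array([p[0],-p[1],-1.])
def onz(im,uv,z,T=None):
    o,d=ray(im,uv,T); return o+d*(z-o[2])/d[2]
def proj(im,P):
    T=np.linalg.inv(np.array(im["pose"])); c=T[:3,:3]@np.array(P,float)+T[:3,3]
    x,y=c[0]/-c[2],-c[1]/-c[2]; s=1+im["k1"]*(x*x+y*y)
    return im["fx"]*x*s+im["cx"],im["fy"]*y*s+im["cy"]
def Rot(r):
    from scipy.spatial.transform import Rotation as R
    return R.from_euler('xyz',r).as_matrix()
def wristT(im,s):
    T=np.eye(4);T[:3,:3]=Rot(s["tool_rot"]);T[:3,3]=s["eef_pos"];return T@np.array(im["T_tool_cam"])
def save(im,name): cv2.imwrite(name,im["pixels"][:,:,::-1])
def tgt(P,yaw=None):
    s=ctrl.read_state();R=Rot(s["tool_rot"])
    print('tool shift mm',np.round(R.T@(np.array(P,float)-s["eef_pos"]),1),'rot',np.round(np.degrees(s["tool_rot"]),1))
E
python3 - <<'E'
from h import *
import pickle
s=ctrl.read_state();print({k:np.round(v,3) for k,v in s.items()})
d={}
for n in("scene","top"):
    d[n]=ctrl.get_image(n);save(d[n],f"pics/{n}0.png");print(n,np.round(d[n]["pose"],2).tolist(),d[n]["fx"],d[n]["k1"])
pickle.dump(d,open("d0.pkl","wb"))
E
```

```text
pics
{'clock': np.float64(0.0), 'qpos': array([-1.348,  0.629,  0.038,  1.518, -0.027,  0.996, -0.02 ]), 'qd': array([ 0.   , -0.001, -0.001, -0.   , -0.002,  0.   ,  0.001]), 'tau': array([-1.0000e-03, -5.6337e+01,  1.2260e+00, -1.9344e+01,  1.1000e-02,
        1.0000e-02, -0.0000e+00]), 'eef_pos': array([184.911, 622.47 , 230.375]), 'tool_rot': array([-3.14 ,  0.   ,  2.853]), 'force': array([-0.092,  0.083,  0.105]), 'torque': array([ 0.015,  0.01 , -0.021]), 'gripper_force': np.float64(0.0), 'width': np.float64(85.356)}
scene [[-0.58, 0.43, -0.69, -182.73], [-0.82, -0.31, 0.49, 601.44], [-0.0, 0.85, 0.53, 600.08], [0.0, 0.0, 0.0, 1.0]] 491.15391528933 -0.06481279784668939
top [[-0.07, 0.97, -0.23, 277.14], [-1.0, -0.07, 0.02, 132.26], [-0.0, 0.23, 0.97, 1175.09], [0.0, 0.0, 0.0, 1.0]] 566.3823541942019 0.03764207287150614
```

View pics/top0.png

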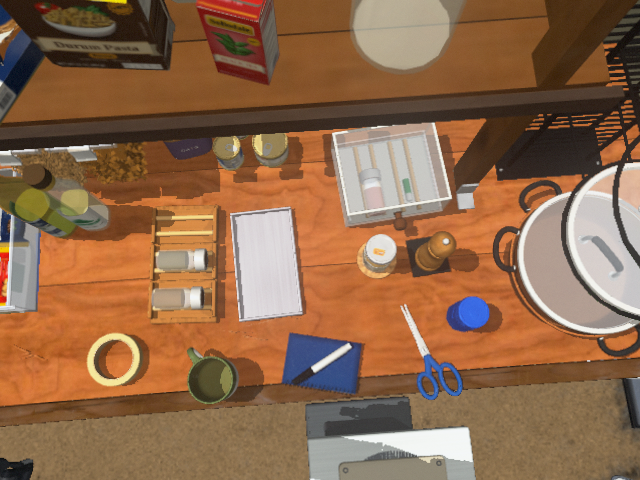

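View pics/scene0.png

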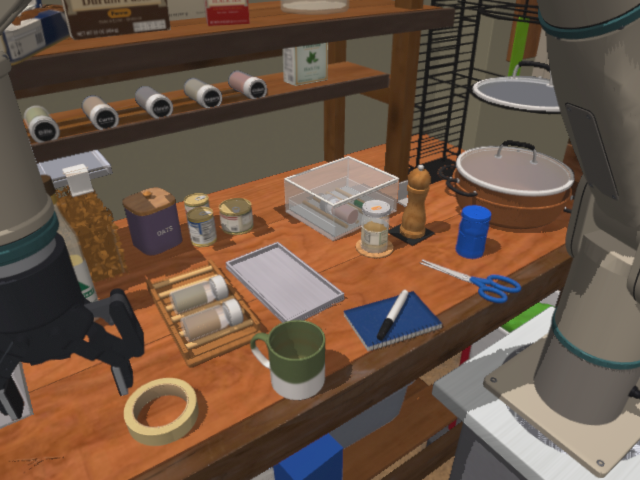

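The top view shows the honey jar (white lid) at (380,250) on the cork mat, the mill at (436,250) on the dark mat, and the blue lookalike at (468,313). The drawer unit is at (390,175), with the knob at (401,222). The spare jar is at (371,187), with the battery in the other groove at (407,188). The tray is at (266,264). The rack's empty cradle is at (185,226), and its two filled ones at (180,260) and (178,298).

Candidates:
- **Honey jar:** (380,250) has the white lid, so I choose it. The blue one (468,313) is excluded. The tins at (229,152) and (270,149) are by the wall.
- **Mill:** only (436,250).
- **Spare jar:** (371,187) in the drawer. The rack jars (180,260) and (178,298) and the shelf jars are not it.

Next, a close crop to check this.

```bash
python3 - <<'E'
from h import *
import pickle
d=pickle.load(open("d0.pkl","rb"));p=d["top"]["pixels"][:,:,::-1]
cv2.imwrite("pics/c1.png",cv2.resize(p[120:320,225:485],None,fx=3,fy=3,interpolation=cv2.INTER_CUBIC))
cv2.imwrite("pics/c2.png",cv2.resize(p[195:335,135:315],None,fx=4,fy=4,interpolation=cv2.INTER_CUBIC))
E
```

```text
(no output)
```

View pics/c1.png

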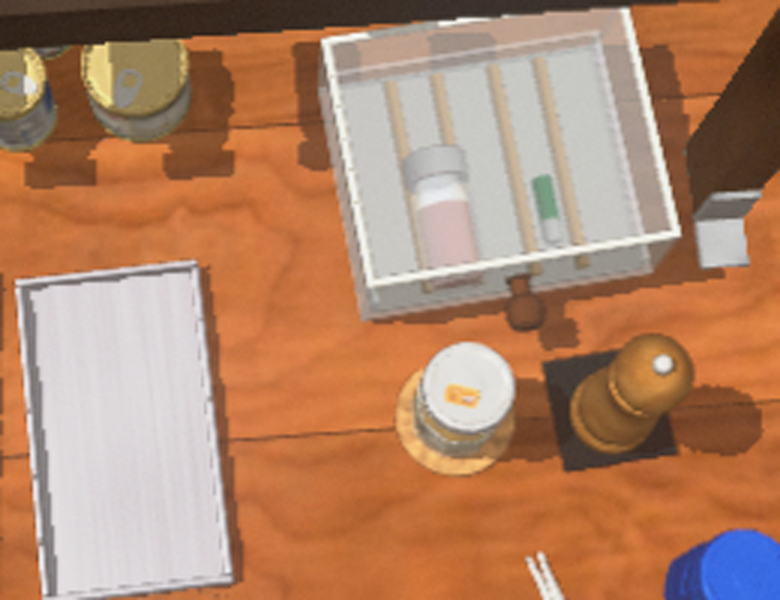

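View pics/c2.png

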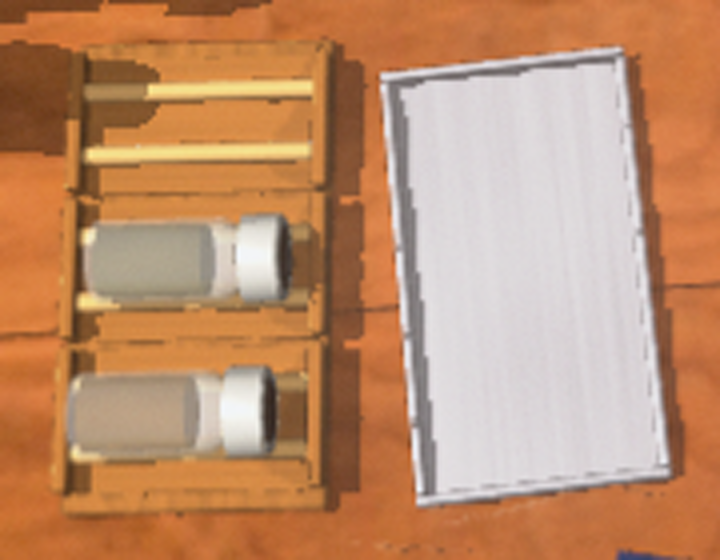

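The first crop confirms the chosen honey jar (white lid, crop 469,387), the mill (nut at 663,365), the spare jar (axis 435,160 to 452,270), the knob (524,305), the box and the mats. The second shows the empty top cradle, with dowels at rows 90 and 153 and centre (198,121), and the tray corners.

```bash
python3 - <<'E'
from h import *
import pickle
d=pickle.load(open("d0.pkl","rb"));t=d["top"];sc=d["scene"]
c1=lambda x,y:((x+.5)/3-.5+225,(y+.5)/3-.5+120)
c2=lambda x,y:((x+.5)/4-.5+135,(y+.5)/4-.5+195)
def P(n,uv,z):
    q=onz(t,uv,z);print(n,np.round(q,1)[:2],z,'scene px',np.round(proj(sc,q)));return q
P('honey lid',c1(469.5,387),106);P('cork',c1(455.5,416),5);P('nut',c1(663,365),175)
m=[P('sq',c1(*a),5) for a in((543,363),(566,471),(678,454))];print('sq c',(m[0]+m[2])/2, np.linalg.norm(m[0]-m[1]),np.linalg.norm(m[2]-m[1]))
tr=[P('tray',c2(*a),16) for a in((381,75),(623,47),(670,478),(420,505))];print('tray c',np.mean(tr,0),[np.linalg.norm(tr[i]-tr[i-1]) for i in range(4)])
w=[P('dow',c2(*a),24) for a in((84,92),(312,88),(311,150),(84,155))];print('cradle',np.mean(w,0),[np.linalg.norm(w[i]-w[i-1]) for i in range(4)],np.degrees(np.arctan2(*(w[0]-w[1])[:2])))
b=[P('box',c1(*a),92) for a in((322,42),(630,10),(680,235),(370,283))];print('box',np.mean(b,0),[np.linalg.norm(b[i]-b[i-1]) for i in range(4)]); 
e=b[3]-b[2];print('front yaw',np.degrees(np.arctan2(-e[0],e[1])),'face mid',(b[3]+b[2])/2)
P('knob',c1(524,303),56); P('lidend',c1(435,160),57.5);P('bot',c1(452,270),57.5)
P('blue',(468,313),90); P('scissor',(405,306),5);P('mug',(212,378),90)
# shelf front edge lower: stereo at y=? 
for z in(250,350,450):print(z,np.round(onz(t,(300,118),z)),np.round(onz(t,(300,95),z)))
# scene shelf: lower shelf front edge point near (388,80) right end; 
for x in(600,700,800): 
    o,r=ray(sc,(388,80));print(x,np.round(o+r*(x-o[0])/r[0]))
E
```

```text
honey lid [495.8  -8.8] 106 scene px [376. 207.]
cork [496.5 -10.3] 5 scene px [374. 247.]
nut [ 486.8 -117.1] 175 scene px [420. 166.]
sq [530.  -75.5] 5 scene px [386. 231.]
sq [452.2 -83. ] 5 scene px [412. 245.]
sq [ 458.5 -161.9] 5 scene px [435. 233.]
sq c [ 494.24250907 -118.72040119    5.        ] 78.10699881921418 79.12181522852646
tray [613.8 291.9] 16 scene px [225. 263.]
tray [619.9 162.9] 16 scene px [278. 242.]
tray [390.3 153.3] 16 scene px [344. 294.]
tray [386.  280.6] 16 scene px [288. 322.]
tray c [502.49224051 222.16713103  16.        ] [np.float64(228.03268426157754), np.float64(129.08215128070452), np.float64(229.81122652001872), np.float64(127.4533715725429)]
dow [613.4 446.2] 24 scene px [152. 287.]
dow [607.  327.2] 24 scene px [211. 267.]
dow [573.4 328.7] 24 scene px [217. 276.]
dow [579.3 446.5] 24 scene px [158. 296.]
cradle [593.28021425 387.14063241  24.        ] [np.float64(34.079736496243214), np.float64(119.2102328384343), np.float64(33.56774077511054), np.float64(117.90881934719745)] 3.0897330762426707
box [745.9  66.1] 92 scene px [284. 180.]
box [ 753.5 -146. ] 92 scene px [352. 158.]
box [ 591.3 -160. ] 92 scene px [398. 179.]
box [573.4  47.9] 92 scene px [333. 206.]
box [666.01333051 -47.97116009  92.        ] [np.float64(173.42442691636882), np.float64(212.23480251658552), np.float64(162.8425657828015), np.float64(208.66542913782212)]
front yaw 4.90986085301862 face mid [582.33670435 -56.02101094  92.        ]
knob [561.5 -58.1] 56 scene px [373. 209.]
lidend [667.7  -7.2] 57.5 scene px [328. 197.]
bot [587.9 -11.4] 57.5 scene px [350. 209.]
blue [ 362.7 -162.9] 90 scene px [473. 218.]
scissor [392.7 -59.1] 5 scene px [423. 261.]
mug [278.  326.4] 90 scene px [298. 337.]
250 [711. 130. 250.] [755. 127. 250.]
350 [664. 130. 350.] [703. 127. 350.]
450 [617. 130. 450.] [652. 128. 450.]
600 [ 600. -115.  332.]
700 [ 700. -207.  298.]
800 [ 800. -298.  264.]
```

```bash
python3 - <<'E'
from h import *
import pickle
d=pickle.load(open("d0.pkl","rb"));sc=d["scene"];t=d["top"]
for u,v in((300,50),(100,84)):
  for x in(550,600,650,700):
    o,r=ray(sc,(u,v));q=o+r*(x-o[0])/r[0];print((u,v),np.round(q),np.round(proj(t,q)))
E
python3 -m handwheel '[[[0,0,-5.5],[0,0,0],0],[[0,0,-5.5],[0,0,0],0],[[0,0,-5.5],[0,0,0],0],[[0,0,0],[-0.027,-0.028,0],0],[[0,0,0],[-0.027,-0.028,0],0]]'
python3 -m handwheel '[[[0,0,0],[-0.027,-0.028,0],0],[[0,0,0],[-0.027,-0.028,0],0],[[0,0,0],[-0.027,-0.028,0],0],[[0,0,0],[-0.027,-0.028,0],0],[[0,0,0],[-0.027,-0.028,0],0]]'
```

```text
(300, 50) [550. 136. 430.] [300. 169.]
(300, 50) [600. 104. 419.] [320. 137.]
(300, 50) [650.  72. 407.] [339. 107.]
(300, 50) [700.  40. 396.] [357.  79.]
(100, 84) [550. 466. 426.] [ 61. 186.]
(100, 84) [600. 456. 414.] [ 72. 155.]
(100, 84) [650. 447. 403.] [ 83. 125.]
(100, 84) [700. 438. 391.] [93. 97.]
clock: 0.52
eef_pos: [236.8, 567.7, 230.5]
tool_rot: [3.141, -0.002, -3.136]
force: [1.6, -0.4, -0.6]
width: 85.5
gripper_force: 0.0
clock: 0.93
eef_pos: [374.8, 425.2, 231.1]
tool_rot: [-3.141, -0.0, 3.141]
force: [0.8, 0.4, -0.4]
width: 85.7
gripper_force: 0.0
```

```bash
python3 -m handwheel '[[[0,0,0],[-0.014,-0.036,0],0],[[0,0,0],[-0.014,-0.036,0],0],[[0,0,0],[-0.014,-0.036,0],0],[[0,0,0],[-0.014,-0.036,0],0],[[0,0,0],[-0.014,-0.036,0],0]]' | sed -n 2p
python3 -m handwheel '[[[0,0,0],[-0.014,-0.036,0],0],[[0,0,0],[-0.014,-0.036,0],0],[[0,0,0],[-0.014,-0.036,0],0],[[0,0,0],[-0.014,-0.036,0],0],[[0,0,0],[0.002,-0.036,0],0]]' | sed -n 2p
python3 -m handwheel '[[[0,0,0],[0.002,-0.036,0],0],[[0,0,0],[0.002,-0.036,0],0],[[0,0,0],[0.002,-0.036,0],0],[[0,0,0],[0.002,-0.036,0],0],[[0,0,0],[0.002,-0.036,0],0]]'
python3 - <<'E'
from h import *
s=ctrl.read_state();im=ctrl.get_image("wrist");save(im,"pics/w1.png");print(s["eef_pos"],np.round(s["qpos"],2),np.round(wristT(im,s),2).tolist())
import pickle;pickle.dump((im,s),open("w1.pkl","wb"))
E
```

```text
eef_pos: [443.9, 244.9, 231.1]
eef_pos: [500.4, 64.7, 231.3]
clock: 2.18
eef_pos: [486.8, -114.8, 231.1]
tool_rot: [3.141, -0.001, 3.141]
force: [1.1, -0.4, 0.2]
width: 85.2
gripper_force: 0.0
[ 486.84694841 -114.81571013  231.1217265 ] [ 0.17  0.42  0.01  1.93 -0.01  0.8   1.75] [[0.0, -0.95, -0.32, 405.63], [1.0, -0.0, 0.0, -115.6], [-0.0, -0.32, 0.95, 373.12], [0.0, 0.0, 0.0, 1.0]]
```

View pics/w1.png

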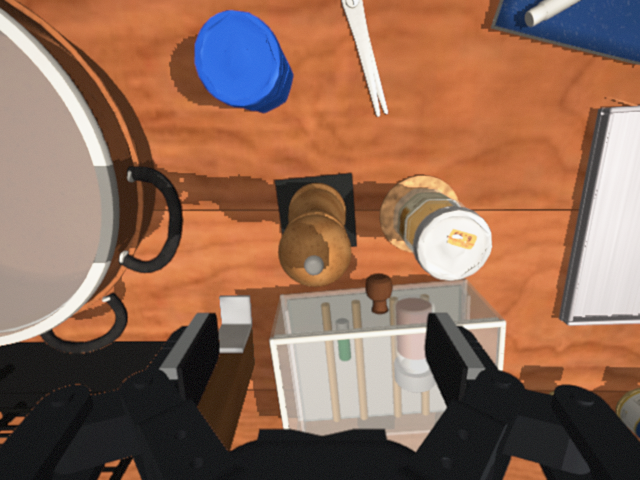

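The wrist view has the mill nut at (314,265), the mat's corners at (275,179), (353,173) and (355,246), the honey lid's centre at (452,243), the knob head at (379,286), and the spare jar in the groove at (414,345).

```bash
python3 - <<'E'
from h import *
import pickle
im,s=pickle.load(open("w1.pkl","rb"));T=wristT(im,s)
for n,uv,z in(('nut',(314,265),175),('head',(315,248),150),('matTL',(275,179),5),('matTR',(353,173),5),('matBR',(355,246),5),('lid',(452,243),106),('knob',(379,286),56),('boxL',(272,338),92),('boxR',(505,322),92),('jarfront',(413,302),57),('jarback',(416,390),57)):print(n,np.round(onz(im,uv,z,T),1))
E
```

```text
nut [ 484.8 -120.3  175. ]
head [ 482.7 -120.1  150. ]
matTL [ 458.5 -163.3    5. ]
matTR [452.4 -84.    5. ]
matBR [530.5 -79.7   5. ]
lid [493.8 -13.9 106. ]
knob [554.1 -60.3  56. ]
boxL [ 588.7 -160.6   92. ]
boxR [571.9  46.3  92. ]
jarfront [570.8 -26.3  57. ]
jarback [675.2 -15.1  57. ]
```

```bash
python3 -m handwheel '[[[0,0,0],[0.001,-0.004,0.022],0],[[0,0,0],[0,0,0.022],0],[[0,0,0],[0,0,0.022],0],[[0,0,0],[0,0,0.022],0],[[0,0,0],[0,0,0.020],0]]'
python3 -m handwheel '[[[0,0,0],[0,0,0],0.3],[[0,0,0],[0,0,0],0.5],[[0,0,0],[0,0,0],0.7],[[0,0,0],[0,0,0],1],[[0,0,0],[0,0,0],1]]'
python3 -m handwheel '[[[0,0,0],[0,0,0],1],[[0,0,0],[0,0,0],1],[[0,0,0],[0,0,0],1],[[0,0,0],[0,0,0],1],[[0,0,0],[0,0,0],1]]'
```

```text
clock: 2.65
eef_pos: [486.1, -116.9, 122.0]
tool_rot: [3.141, -0.001, 3.141]
force: [1.5, -0.3, 0.6]
width: 85.3
gripper_force: 0.0
clock: 3.07
eef_pos: [487.4, -117.4, 124.7]
tool_rot: [-3.141, 0.003, 3.141]
force: [-1.0, -0.4, 3.6]
width: 46.5
gripper_force: 61.7
clock: 3.48
eef_pos: [487.5, -117.5, 124.7]
tool_rot: [-3.141, 0.003, 3.141]
force: [-0.8, 0.5, 7.6]
width: 46.1
gripper_force: 61.9
```

```bash
python3 -m handwheel '[[[0,0,0],[0,0,0],0.6],[[0,0,0],[0,0,0],0.3],[[0,0,0],[0,0,0],0.2],[[0,0,0],[0,0,0.004],0.2],[[0,0,0],[0,0,0.004],0.2]]'
python3 -m handwheel '[[[0,0,0],[0,0,0],0.3],[[0,0,0],[0,0,0],0.5],[[0,0,0],[0,0,0],0.7],[[0,0,0],[0,0,0],1],[[0,0,0],[0,0,0],1]]'
python3 -m handwheel '[[[0,0,0],[0,0,0],1],[[0,0,0],[0,0,0],1],[[0,0,0],[0,0,0],1],[[0,0,0],[0,0,0],1],[[0,0,0],[0,0,0],1]]'
```

```text
clock: 3.9
eef_pos: [486.6, -117.1, 115.1]
tool_rot: [3.142, 0.0, 3.141]
force: [-0.2, -0.5, -0.1]
width: 68.3
gripper_force: 0.0
clock: 4.32
eef_pos: [486.4, -117.3, 115.2]
tool_rot: [-3.141, -0.0, 3.141]
force: [0.1, -0.4, -1.3]
width: 46.6
gripper_force: 61.7
clock: 4.73
eef_pos: [486.4, -117.0, 115.2]
tool_rot: [3.141, -0.0, 3.141]
force: [-0.0, -0.5, -2.0]
width: 46.6
gripper_force: 61.6
```

```bash
python3 -m handwheel '[[[0,0,0],[0,0,-0.010],1],[[0,0,0],[0,0,-0.020],1],[[0,0,0],[0,0,-0.030],1],[[0,0,0],[0,0,-0.030],1],[[0,0,0],[0,0,-0.025],1]]'
python3 -m handwheel '[[[0,0,0],[0.002,0.010,0],1],[[0,0,0],[0.002,0.020,0],1],[[0,0,0],[0.004,0.030,0],1],[[0,0,0],[0.004,0.034,0],1],[[0,0,0],[0.004,0.034,0],1]]'
python3 -m handwheel '[[[0,0,0],[0.004,0.034,0],1],[[0,0,0],[0.004,0.034,0],1],[[0,0,0],[0.004,0.034,0],1],[[0,0,0],[0.004,0.034,0],1],[[0,0,0],[0.004,0.034,0],1]]'
python3 -m handwheel '[[[0,0,0],[0,0.025,0],1],[[0,0,0],[0,0.012,0],1],[[0,0,0],[0,0.006,0],1],[[0,0,0],[0,0,0.02],1],[[0,0,0],[0,0,0.03],1]]'
python3 - <<'E'
from h import *
import pickle
im=ctrl.get_image("scene");save(im,"pics/s1.png");tgt([450,220,115])
E
```

```text
clock: 5.15
eef_pos: [486.4, -117.0, 232.7]
tool_rot: [3.142, 0.001, 3.141]
force: [0.4, -0.4, -2.0]
width: 46.8
gripper_force: 62.0
clock: 5.57
eef_pos: [469.5, 12.2, 230.2]
tool_rot: [3.141, -0.001, 3.139]
force: [0.2, 1.3, -2.6]
width: 46.8
gripper_force: 62.0
clock: 5.98
eef_pos: [449.3, 182.6, 230.2]
tool_rot: [-3.141, -0.001, 3.141]
force: [0.9, 0.4, -1.7]
width: 46.8
gripper_force: 62.0
clock: 6.4
eef_pos: [452.8, 223.9, 181.9]
tool_rot: [3.14, 0.006, 3.14]
force: [0.9, -0.1, -2.4]
width: 46.7
gripper_force: 62.1
tool shift mm [-1.8 -0.9 60.5] rot [-179.8   -0.3  179.9]
```

View pics/s1.png

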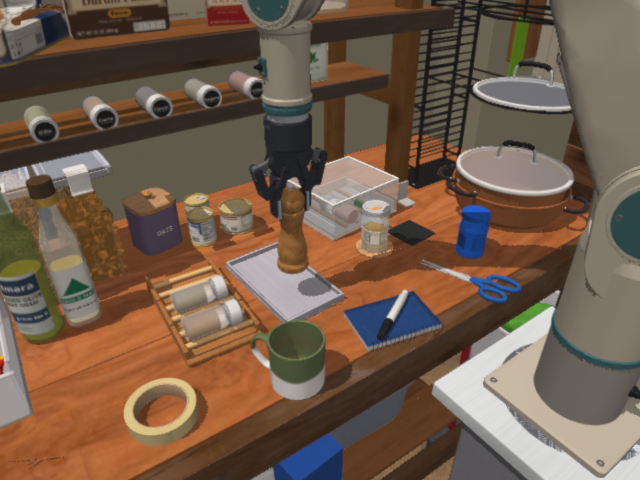

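The mill hangs upright at (292,230) over the tray, which is clear. The honey jar is undisturbed at (376,228). I'll lower it now.

```bash
python3 -m handwheel '[[[0,0,0],[0,0,0.02],1],[[0,0,0],[0,0,0.02],1],[[0,0,0],[0,0,0.012],1],[[0,0,0],[0,0,0.006],1],[[0,0,0],[0,0,0],1]]'
python3 -m handwheel '[[[0,0,0],[0,0,0.003],1],[[0,0,0],[0,0,0.002],1],[[0,0,0],[0,0,0.001],1],[[0,0,0],[0,0,0],1]]'
```

```text
clock: 6.87
eef_pos: [450.2, 222.2, 121.5]
tool_rot: [-3.139, -0.003, 3.139]
force: [0.4, -0.2, -2.4]
width: 46.6
gripper_force: 62.7
clock: 7.2
eef_pos: [451.0, 223.9, 116.7]
tool_rot: [3.141, 0.001, 3.141]
force: [-0.4, 0.2, -1.1]
width: 46.7
gripper_force: 62.7
```

```bash
python3 -m handwheel '[[[0,0,0],[0,0,0.001],1],[[0,0,0],[0,0,0],1],[[0,0,0],[0,0,0],0.75],[[0,0,0],[0,0,0],0.6],[[0,0,0],[0,0,0],0.4]]'
python3 -m handwheel '[[[0,0,0],[0,0,0],0],[[0,0,0],[0,0,0],0],[[0,0,0],[0,0,0],0],[[0,0,0],[0,0,-0.030],0],[[0,0,0],[0,0,-0.030],0]]'
python3 -m handwheel '[[[0,0,0],[0,0,-0.030],0],[[0,0,0],[0,0,-0.030],0],[[0,0,0],[-0.005,-0.039,0],0],[[0,0,0],[-0.005,-0.039,0],0],[[0,0,0],[-0.005,-0.039,0],0]]'
python3 -m handwheel '[[[0,0,0],[-0.010,-0.039,0],0],[[0,0,0],[-0.010,-0.039,0],0],[[0,0,0],[-0.010,-0.039,0],0],[[0,0,0],[0,0,0],0]]'
python3 - <<'E'
from h import *
tgt([495,-11.5,58])
T=wristT(ctrl.get_image("wrist"),ctrl.read_state());im=ctrl.get_image("wrist");save(im,"pics/w2.png")
import pickle;pickle.dump((im,ctrl.read_state()),open("w2.pkl","wb"))
E
```

```text
clock: 7.62
eef_pos: [450.9, 223.9, 115.5]
tool_rot: [3.141, 0.0, 3.141]
force: [0.5, -0.1, 0.5]
width: 51.5
gripper_force: 0.0
clock: 8.03
eef_pos: [449.5, 223.2, 174.7]
tool_rot: [-3.139, -0.004, 3.141]
force: [1.2, 0.7, -0.0]
width: 85.3
gripper_force: 0.0
clock: 8.45
eef_pos: [465.9, 106.2, 236.2]
tool_rot: [3.141, 0.002, -3.14]
force: [-0.1, -0.1, -0.1]
width: 85.3
gripper_force: 0.0
clock: 8.78
eef_pos: [497.1, -20.1, 235.7]
tool_rot: [-3.136, 0.002, 3.128]
force: [0.0, 0.1, 0.0]
width: 85.4
gripper_force: 0.0
tool shift mm [  2.6   9.6 177.6] rot [-1.797e+02  1.000e-01  1.792e+02]
```

View pics/w2.png

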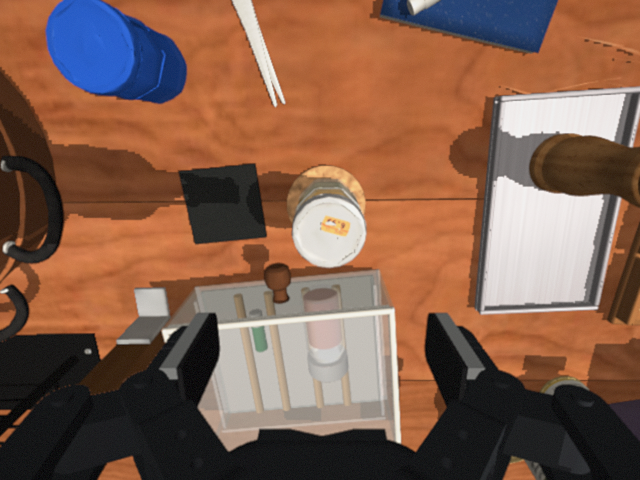

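The mill stands on the tray. The honey lid's centre is at (329,231), the cork spans columns 287–366 with its top at row 165, and the knob is at (277,277).

```bash
python3 - <<'E'
from h import *
import pickle
im,s=pickle.load(open("w2.pkl","rb"));T=wristT(im,s)
for n,uv,z in(('lid',(329.5,231),106),('corkL',(287,204),5),('corkR',(366,200),5),('corkT',(326,165),5),('knob',(277,276),56)):print(n,np.round(onz(im,uv,z,T),1))
m=[onz(im,a,5,T) for a in((179,171),(255,163),(266,236),(194,243))];print('sq',np.mean(m,0),np.round(m))
tgt([495,-11.5,58])
E
```

```text
lid [494.1  -7.  106. ]
corkL [494.  -49.8   5. ]
corkR [490.1  33.3   5. ]
corkT [453.8  -8.7   5. ]
knob [554.1 -57.   56. ]
sq [ 494.19734941 -116.49303515    5.        ] [[ 459. -159.    5.]
 [ 452.  -81.    5.]
 [ 529.  -74.    5.]
 [ 537. -153.    5.]]
tool shift mm [  0.7   0.8 177.3] rot [-180.    -0.   179.7]
```

```bash
python3 -m handwheel '[[[0,0,0],[0.001,0.003,0.035],0],[[0,0,0],[0,0,0.035],0],[[0,0,0],[0,0,0.035],0],[[0,0,0],[0,0,0.035],0],[[0,0,0],[0,0,0.036],0]]'
python3 -m handwheel '[[[0,0,0],[0,0,0],0.2],[[0,0,0],[0,0,0],0.3],[[0,0,0],[0,0,0],0.5],[[0,0,0],[0,0,0],0.7],[[0,0,0],[0,0,0],1]]'
python3 -m handwheel '[[[0,0,0],[0,0,0],1],[[0,0,0],[0,0,0],1],[[0,0,0],[0,0,0],1]]'
```

```text
clock: 9.3
eef_pos: [494.6, -4.8, 58.2]
tool_rot: [3.14, 0.001, -3.139]
force: [-0.3, -0.1, 0.1]
width: 85.4
gripper_force: 0.0
clock: 9.72
eef_pos: [496.0, -6.7, 61.5]
tool_rot: [3.141, 0.004, 3.141]
force: [-0.4, -0.1, -3.3]
width: 58.7
gripper_force: 64.4
clock: 9.97
eef_pos: [494.9, -7.1, 60.1]
tool_rot: [3.141, 0.001, 3.141]
force: [-0.2, 0.8, -2.9]
width: 58.6
gripper_force: 64.4
```

```bash
python3 -m handwheel '[[[0,0,0],[0,0,-0.010],1],[[0,0,0],[0,0,-0.020],1],[[0,0,0],[0,0,-0.020],1],[[0,0,0],[-0.002,0.012,0],1],[[0,0,0],[-0.004,0.025,0],1]]'
python3 -m handwheel '[[[0,0,0],[-0.004,0.030,0],1],[[0,0,0],[-0.005,0.030,0],1],[[0,0,0],[-0.018,0.025,0],1],[[0,0,0],[-0.018,0.025,0],1],[[0,0,0],[-0.014,0.030,0],1]]'
python3 -m handwheel '[[[0,0,0],[0,0.030,0],1],[[0,0,0],[0,0.018,0],1],[[0,0,0],[0,0.008,0],1],[[0,0,0],[0,0,0.02],1],[[0,0,0],[0,0,0.020],1]]'
python3 -m handwheel '[[[0,0,0],[0,0,0.005],1],[[0,0,0],[0,0,0.003],1],[[0,0,0],[0,0,0],1],[[0,0,0],[0,0,0],1]]'
```

```text
clock: 10.38
eef_pos: [501.2, 26.3, 111.3]
tool_rot: [-3.139, 0.002, 3.134]
force: [0.2, -0.2, -3.1]
width: 58.6
gripper_force: 65.0
clock: 10.8
eef_pos: [561.0, 169.9, 110.2]
tool_rot: [-3.141, 0.001, 3.139]
force: [1.2, -1.4, -3.2]
width: 58.5
gripper_force: 65.0
clock: 11.22
eef_pos: [560.7, 226.1, 70.5]
tool_rot: [3.141, 0.003, -3.142]
force: [0.4, -0.6, -3.2]
width: 58.7
gripper_force: 65.1
clock: 11.55
eef_pos: [560.4, 225.3, 62.2]
tool_rot: [3.141, 0.001, 3.14]
force: [0.6, -0.0, -2.9]
width: 58.7
gripper_force: 65.1
```

```bash
python3 -m handwheel '[[[0,0,0],[0,0,0.002],1],[[0,0,0],[0,0,0],1],[[0,0,0],[0,0,0],0.55],[[0,0,0],[0,0,0],0.4],[[0,0,0],[0,0,0],0.2]]'
python3 -m handwheel '[[[0,0,0],[0,0,0],0],[[0,0,0],[0,0,0],0],[[0,0,0],[0,0,-0.030],0],[[0,0,0],[0,0,-0.030],0],[[0,0,0],[0,0,-0.030],0]]'
python3 -m handwheel '[[[0,0,0],[0,-0.035,0],0],[[0,0,0],[0,-0.035,0],0],[[0,0,0],[0,-0.035,0],0],[[0,0,0],[0,-0.035,0],0],[[0,0,0],[0,-0.035,0],0]]'
python3 -m handwheel '[[[0,0,0],[0,-0.035,0],0],[[0,0,0],[0.001,-0.035,0],0],[[0,0,0],[0.002,-0.038,0],0],[[0,0,-4.5],[0,0,0],0],[[0,0,0],[0,0,0],0]]'
python3 - <<'E'
from h import *
tgt([557,-58,38]);im=ctrl.get_image("top");save(im,"pics/t2.png")
E
```

```text
clock: 11.97
eef_pos: [560.1, 225.9, 59.8]
tool_rot: [3.141, 0.001, 3.141]
force: [0.3, 0.0, 0.7]
width: 67.7
gripper_force: 0.0
clock: 12.38
eef_pos: [559.5, 225.7, 150.1]
tool_rot: [-3.141, -0.001, 3.141]
force: [0.9, 0.3, 0.5]
width: 85.5
gripper_force: 0.0
clock: 12.8
eef_pos: [559.7, 49.3, 149.8]
tool_rot: [3.142, 0.001, 3.141]
force: [1.1, -0.2, 0.4]
width: 85.5
gripper_force: 0.0
clock: 13.22
eef_pos: [556.4, -60.8, 149.6]
tool_rot: [-3.14, 0.0, -3.068]
force: [-0.3, 1.2, 0.7]
width: 85.4
gripper_force: 0.0
tool shift mm [ -0.7   2.9 111.6] rot [-179.9    0.  -175.8]
```

View pics/t2.png

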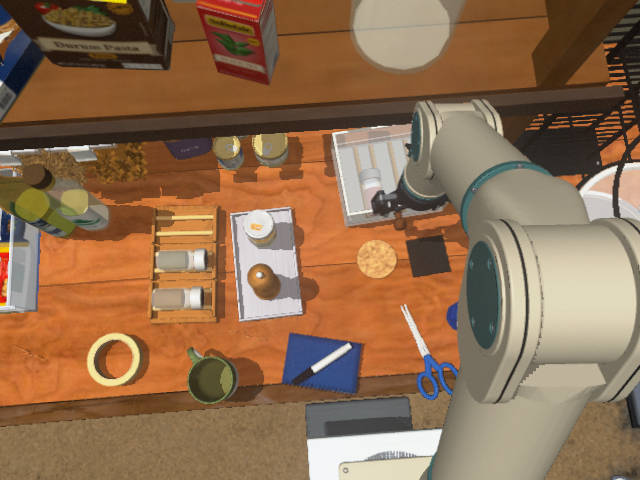

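The mill (264,280) and the honey jar (260,228) both stand on the tray. Both mats are now bare, cork at (377,259) and square at (429,256), so I'll measure them from this picture and then grasp the knob.

```bash
python3 - <<'E'
from h import *
im=ctrl.get_image("top");p=im["pixels"];hsv=cv2.cvtColor(p,cv2.COLOR_RGB2HSV)
m=((p.max(2)<75)).astype(np.uint8);m[:, :400]=0;m[:,460:]=0;m[:230]=0;m[285:]=0
m2=((hsv[:,:,2]>175)&(hsv[:,:,1]<170)).astype(np.uint8);m2[:,:350]=0;m2[:,405:]=0;m2[:235]=0;m2[285:]=0
for n,a in(('sq',m),('cork',m2)):
    c=max(cv2.findContours(a,0,1)[0],key=cv2.contourArea);r=cv2.minAreaRect(c);print(n,r,np.round(onz(im,r[0],5),1),cv2.contourArea(c))
E
python3 -m handwheel '[[[0,0,0],[0,0.003,0.035],0],[[0,0,0],[0,0,0.035],0],[[0,0,0],[0,0,0.030],0],[[0,0,0],[0,0,0.012],0],[[0,0,0],[0,0,0],0.2]]'
python3 -m handwheel '[[[0,0,0],[0,0,0],0.4],[[0,0,0],[0,0,0],0.6],[[0,0,0],[0,0,0],0.8],[[0,0,0],[0,0,0],1],[[0,0,0],[0,0,0],1]]'
python3 -m handwheel '[[[0,0,0],[0,0,0],1],[[0,0,0],[0,0,0],1],[[0,0,0],[0,0,0],1]]'
```

```text
sq ((427.84619140625, 255.7307891845703), (37.45817947387695, 36.67371368408203), 78.69007110595703) [ 494.3 -118.4    5. ] 1265.0
cork ((376.0000305175781, 258.5000305175781), (38.890872955322266, 38.890869140625), 45.0) [496.2  -9.2   5. ] 1177.0
clock: 13.73
eef_pos: [554.3, -52.2, 34.7]
tool_rot: [3.14, -0.005, -3.062]
force: [-1.0, 0.4, 1.0]
width: 75.2
gripper_force: 0.0
clock: 14.15
eef_pos: [558.4, -59.7, 40.2]
tool_rot: [-3.135, 0.005, -3.068]
force: [-1.0, -8.9, 8.4]
width: 23.3
gripper_force: 58.3
clock: 14.4
eef_pos: [558.4, -59.7, 40.2]
tool_rot: [-3.135, 0.005, -3.068]
force: [-0.5, -9.0, 8.3]
width: 23.7
gripper_force: 58.3
```

```bash
python3 -m handwheel '[[[0,0,0],[0.005,-0.003,0],1],[[0,0,0],[0.015,0,0],1],[[0,0,0],[0.025,0,0],1],[[0,0,0],[0.025,0,0],1],[[0,0,0],[0.025,0,0],1]]'
python3 -m handwheel '[[[0,0,0],[0.020,0,0],1],[[0,0,0],[0.012,0,0],1],[[0,0,0],[0.004,0,0],1],[[0,0,0],[0,0,0],1],[[0,0,0],[0,0,0],1]]'
```

```text
clock: 14.82
eef_pos: [465.8, -68.3, 40.2]
tool_rot: [-3.137, 0.011, -3.067]
force: [3.7, -9.4, 6.2]
width: 23.8
gripper_force: 59.7
clock: 15.23
eef_pos: [434.2, -71.3, 40.1]
tool_rot: [-3.136, 0.0, -3.068]
force: [-0.7, -6.7, 13.7]
width: 23.7
gripper_force: 60.7
```

```bash
python3 -m handwheel '[[[0,0,0],[0.003,-0.002,0],1],[[0,0,0],[0.003,0,0],1],[[0,0,0],[0,0,0],1],[[0,0,0],[0,0,0],1]]'
```

```text
clock: 15.57
eef_pos: [429.2, -71.8, 40.1]
tool_rot: [-3.137, 0.002, -3.066]
force: [-0.2, -3.1, 15.3]
width: 23.9
gripper_force: 60.7
```

```bash
python3 -m handwheel '[[[0,0,0],[0,0,0],0.8],[[0,0,0],[0,0,0],0.5],[[0,0,0],[0,0,0],0.2],[[0,0,0],[0,0,-0.01],0.1],[[0,0,0],[0,0,-0.020],0]]'
python3 -m handwheel '[[[0,0,0],[0,0,-0.035],0],[[0,0,0],[0,0,-0.035],0],[[0,0,0],[0,0,-0.035],0],[[0,0,0],[-0.010,0.020,-0.035],0],[[0,0,0],[-0.020,0.030,-0.035],0]]'
python3 -m handwheel '[[[0,0,0],[-0.005,0,0],0],[[0,0,0],[0,0,0],0],[[0,0,0],[0,0,0],0],[[0,0,0],[0,0,0],0]]'
python3 - <<'E'
from h import *
import pickle
s=ctrl.read_state();im=ctrl.get_image("wrist");save(im,"pics/w3.png");pickle.dump((im,s),open("w3.pkl","wb"))
E
```

```text
clock: 15.98
eef_pos: [426.0, -69.7, 67.2]
tool_rot: [-3.141, -0.006, -3.064]
force: [-0.0, -0.4, 0.7]
width: 70.9
gripper_force: 0.0
clock: 16.4
eef_pos: [449.4, -24.4, 239.2]
tool_rot: [-3.139, -0.003, -3.069]
force: [2.3, -0.5, -0.9]
width: 85.1
gripper_force: 0.0
clock: 16.73
eef_pos: [453.8, -23.5, 235.4]
tool_rot: [-3.14, -0.007, -3.065]
force: [0.0, -1.0, 0.2]
width: 85.8
gripper_force: 0.0
```

View pics/w3.png

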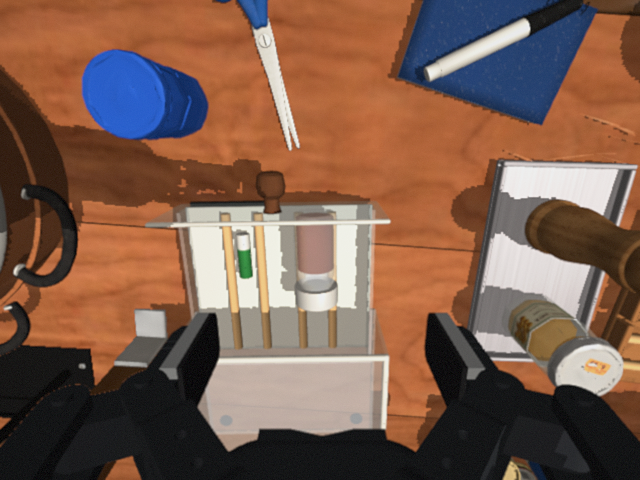

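The drawer is out. The jar's axis runs from about (315,212) at its near end to (318,308) at the far rim of the lid. The battery is at (244,255).

```bash
python3 - <<'E'
from h import *
import pickle
im,s=pickle.load(open("w3.pkl","rb"));T=wristT(im,s)
for n,uv,z in(('far top',(317.5,308),79),('near bot',(314.5,212),37),('near top',(314.5,217),79),('mid L',(297,250),57.5),('mid R',(334,250),57.5),('lidL',(297,292),57.5),('lidR',(338,290),57.5),('knob',(271,186),56),('frontL',(180,224),86),('frontR',(385,221),86)):print(n,np.round(onz(im,uv,z,T),1))
tgt([500,-25,0])
E
```

```text
far top [533.6 -22.4  79. ]
near bot [452.6 -31.8  37. ]
near top [447.2 -31.3  79. ]
mid L [485.7 -45.6  57.5]
mid R [483.  -10.8  57.5]
lidL [529.2 -43.2  57.5]
lidR [524.   -3.3  57.5]
knob [427.5 -72.2  56. ]
frontL [ 460.3 -143.3   86. ]
frontR [444.4  27.8  86. ]
tool shift mm [-47.5  -4.7 235. ] rot [-179.9   -0.4 -175.6]
```

```bash
python3 -m handwheel '[[[0,0,-1],[-0.025,-0.003,0],0.25],[[0,0,0],[-0.026,-0.002,0],0.25],[[0,0,0],[0,0,0.030],0.25],[[0,0,0],[0,0,0.035],0.25],[[0,0,0],[0,0,0.035],0.25]]'
python3 -m handwheel '[[[0,0,0],[0,0,0],0.25],[[0,0,0],[0,0,0],0.25],[[0,0,0],[0,0,0],0.25]]'
python3 - <<'E'
from h import *
import pickle
tgt([504,-26.5,36])
s=ctrl.read_state();im=ctrl.get_image("wrist");save(im,"pics/w4.png");pickle.dump((im,s),open("w4.pkl","wb"))
E
```

```text
clock: 17.2
eef_pos: [505.9, -24.1, 134.4]
tool_rot: [-3.141, -0.004, -3.048]
force: [-0.6, -0.3, -1.1]
width: 63.9
gripper_force: 0.0
clock: 17.45
eef_pos: [506.7, -23.2, 137.1]
tool_rot: [-3.141, -0.003, -3.047]
force: [-0.3, 0.3, -1.1]
width: 64.2
gripper_force: 0.0
tool shift mm [  2.7  -2.9 101.1] rot [-180.    -0.2 -174.6]
```

View pics/w4.png

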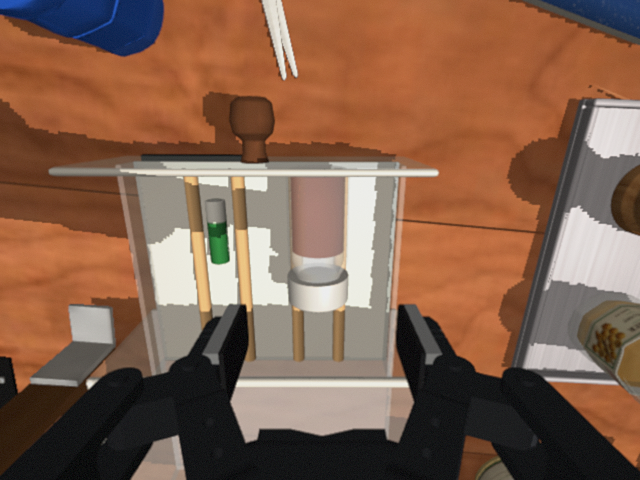

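The jar's axis is at column 318, centred between the fingers (about 240 and 405). The lid's far rim is at row 312 and the near end is at or above row 175.

```bash
python3 - <<'E'
from h import *
import pickle
im,s=pickle.load(open("w4.pkl","rb"));T=wristT(im,s)
for n,uv,z in(('far',(318,312),79),('far',(318,312),57),('farlow',(318,312),37),('ridge lid near',(318,268),79),('near',(318,175),79),('L',(289,285),57.5),('R',(348,285),57.5),('bL',(291,215),57.5),('bR',(346,215),57.5),('knob',(252,117),56),('fr',(252,172),86)):print(n,np.round(onz(im,uv,z,T),1))
E
```

```text
far [536.9 -23.6  79. ]
far [549.1 -22.7  57. ]
farlow [560.2 -21.9  37. ]
ridge lid near [507.4 -26.3  79. ]
near [452.3 -31.4  79. ]
L [530.3 -44.1  57.5]
R [526.5  -4.4  57.5]
bL [481.7 -46.1  57.5]
bR [478.4 -11.4  57.5]
knob [425.6 -72.9  56. ]
fr [453.2 -66.4  86. ]
```

```bash
python3 -m handwheel '[[[0,0,0],[0.002,-0.003,0.030],0.25],[[0,0,0],[0,0,0.030],0.25],[[0,0,0],[0,0,0.030],0.25],[[0,0,0],[0,0,0.018],0.25],[[0,0,0],[0,0,0.006],0.25]]'
python3 -m handwheel '[[[0,0,0],[0,0,0.002],0.25],[[0,0,0],[0,0,0],0.25],[[0,0,0],[0,0,0],0.4],[[0,0,0],[0,0,0],0.6],[[0,0,0],[0,0,0],1]]'
python3 -m handwheel '[[[0,0,0],[0,0,0],1],[[0,0,0],[0,0,0],1],[[0,0,0],[0,0,0],1]]'
```

```text
clock: 17.92
eef_pos: [504.3, -26.7, 21.8]
tool_rot: [-3.14, -0.004, -3.047]
force: [-0.1, 0.3, -0.3]
width: 64.4
gripper_force: 0.0
clock: 18.33
eef_pos: [505.8, -26.4, 22.2]
tool_rot: [-3.14, 0.0, -3.047]
force: [-0.7, 0.2, 7.2]
width: 41.5
gripper_force: 59.6
clock: 18.58
eef_pos: [505.8, -26.4, 22.2]
tool_rot: [-3.14, 0.0, -3.047]
force: [-0.4, -0.1, 5.7]
width: 41.2
gripper_force: 59.6
```

```bash
python3 -m handwheel '[[[0,0,0],[0,0,-0.006],1],[[0,0,0],[0,0,-0.015],1],[[0,0,0],[0,0,-0.025],1],[[0,0,0],[0,0,-0.030],1],[[0,0,0],[0,0,-0.030],1]]'
python3 -m handwheel '[[[0,0,0],[0,0,-0.012],1],[[0,0,0],[-0.003,0.012,0],1],[[0,0,0],[-0.006,0.024,0],1],[[0,0,0],[-0.009,0.034,0],1],[[0,0,0],[-0.009,0.034,0],1]]'
python3 -m handwheel '[[[0,0,0],[-0.009,0.034,0],1],[[0,0,0],[-0.009,0.034,0],1],[[0,0,0],[-0.009,0.034,0],1],[[0,0,0],[-0.009,0.034,0],1],[[0,0,0],[-0.009,0.034,0],1]]'
python3 -m handwheel '[[[0,0,0],[-0.009,0.034,0],1],[[0,0,0],[-0.009,0.012,0],1],[[0,0,0],[0,0,0],1]]'
```

```text
clock: 19.0
eef_pos: [504.0, -26.4, 128.0]
tool_rot: [-3.141, -0.004, -3.047]
force: [1.3, -0.7, -1.0]
width: 41.2
gripper_force: 61.0
clock: 19.42
eef_pos: [521.9, 79.5, 139.3]
tool_rot: [-3.14, -0.002, -3.05]
force: [1.7, -0.3, -0.9]
width: 41.1
gripper_force: 61.0
clock: 19.83
eef_pos: [550.3, 254.7, 138.8]
tool_rot: [-3.141, -0.003, -3.047]
force: [0.6, 0.9, -1.6]
width: 41.2
gripper_force: 61.0
clock: 20.08
eef_pos: [564.0, 306.6, 139.0]
tool_rot: [3.137, -0.001, -3.042]
force: [0.6, 1.8, -0.9]
width: 41.2
gripper_force: 61.1
```

```bash
python3 -m handwheel '[[[0,0,0],[-0.012,0.026,0.010],1],[[0,0,0],[-0.012,0.026,0.010],1],[[0,0,0],[-0.012,0.025,0.010],1],[[0,0,-6.8],[0,0,0.01],1],[[0,0,-6.8],[0,0,0],1]]'
python3 -m handwheel '[[[0,0,-6.8],[0,0,0],1],[[0,0,-6.8],[0,0,0],1],[[0,0,-6.8],[0,0,0],1],[[0,0,-6.8],[0,0,0],1],[[0,0,-6.8],[0,0,0],1]]'
python3 -m handwheel '[[[0,0,-6.8],[0,0,0],1],[[0,0,-6.8],[0,0,0],1],[[0,0,-6.8],[0,0,0],1],[[0,0,-6.8],[0,0,0],1],[[0,0,-6.8],[0,0,0],1]]'
python3 -m handwheel '[[[0,0,0],[0,0,0],1],[[0,0,0],[0,0,0],1],[[0,0,0],[0,0,0],1]]'
python3 - <<'E'
from h import *
import pickle
tgt([593.3,387,26])
s=ctrl.read_state();im=ctrl.get_image("wrist");save(im,"pics/w5.png");pickle.dump((im,s),open("w5.pkl","wb"))
E
```

```text
clock: 20.5
eef_pos: [590.8, 381.1, 95.7]
tool_rot: [-3.141, -0.007, -2.802]
force: [-0.3, -0.7, -1.1]
width: 41.1
gripper_force: 61.1
clock: 20.92
eef_pos: [592.7, 378.9, 98.2]
tool_rot: [3.14, -0.004, -2.211]
force: [-0.2, -0.3, -1.4]
width: 40.9
gripper_force: 61.1
clock: 21.33
eef_pos: [592.8, 378.8, 98.2]
tool_rot: [3.139, -0.003, -1.618]
force: [0.9, -0.2, -1.2]
width: 41.3
gripper_force: 61.1
clock: 21.58
eef_pos: [592.7, 379.8, 97.8]
tool_rot: [3.139, -0.002, -1.626]
force: [0.6, -0.4, -0.7]
width: 41.3
gripper_force: 61.1
tool shift mm [-7.3 -0.4 71.8] rot [ 1.798e+02 -1.000e-01 -9.320e+01]
```

View pics/w5.png

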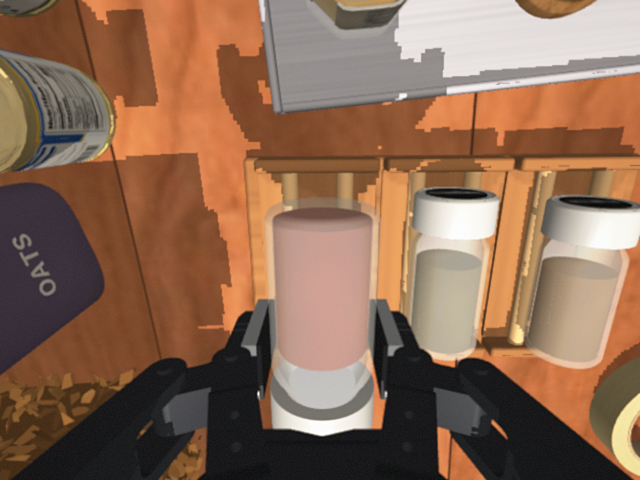

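The jar is held level at columns 268–377, rows 200–432, aligned above the empty cradle (dowels at columns 290 and 345). The neighbouring jars are to the right.

```bash
python3 - <<'E'
from h import *
import pickle
im,s=pickle.load(open("w5.pkl","rb"));T=wristT(im,s);z=s["eef_pos"][2]
print(s["eef_pos"])
for n,uv,zz in(('near top',(322,212),z+34),('near mid',(322,200),z+13),('near bot',(322,200),z-8),('L',(267,270),z+13),('R',(377,270),z+13),('lidL',(270,400),z+13),('lidR',(374,400),z+13),
 ('cheek near outer L',(247,160),28),('cheek near R',(381,160),28),('dowL',(290,185),24),('dowR',(345,185),24)):print(n,np.round(onz(im,uv,zz,T),1))
E
```

```text
[592.67019056 379.83894571  97.83055061]
near top [589.5 323.6 131.8]
near mid [589.4 324.1 110.8]
near bot [589.6 328.3  89.8]
L [612.2 350.3 110.8]
R [569.6 352.7 110.8]
lidL [617.2 411.8 110.8]
lidR [571.4 414.5 110.8]
cheek near outer L [631.9 315.   28. ]
cheek near R [554.8 319.2  28. ]
dowL [608.8 331.3  24. ]
dowR [575.8 333.1  24. ]
```

```bash
python3 -m handwheel '[[[0,0,0],[-0.011,-0.001,0.015],1],[[0,0,0],[0,0,0.020],1],[[0,0,0],[0,0,0.020],1],[[0,0,0],[0,0,0.009],1],[[0,0,0],[0,0,0],1]]'
python3 -m handwheel '[[[0,0,0],[0,0,0.003],1],[[0,0,0],[0,0,0.002],1],[[0,0,0],[0,0,0.001],1],[[0,0,0],[0,0,0],1]]'
```

```text
clock: 22.05
eef_pos: [592.5, 390.0, 30.9]
tool_rot: [3.135, -0.005, -1.623]
force: [-1.0, -0.2, -1.3]
width: 41.2
gripper_force: 61.1
clock: 22.38
eef_pos: [594.2, 391.8, 28.3]
tool_rot: [3.139, -0.001, -1.623]
force: [-0.1, 0.3, -1.0]
width: 41.1
gripper_force: 61.1
```

```bash
python3 -m handwheel '[[[0,0,0],[0,0,0.001],1],[[0,0,0],[0,0,0.001],1],[[0,0,0],[0,0,0],1]]'
python3 -m handwheel '[[[0,0,0],[0,0,0.001],1],[[0,0,0],[0,0,0],1],[[0,0,0],[0,0,0],1]]'
```

```text
clock: 22.63
eef_pos: [595.1, 392.0, 26.9]
tool_rot: [3.141, 0.0, -1.623]
force: [2.4, -0.3, 4.7]
width: 41.1
gripper_force: 61.8
clock: 22.88
eef_pos: [595.6, 392.1, 26.4]
tool_rot: [-3.141, 0.0, -1.624]
force: [1.7, -1.0, 6.6]
width: 41.5
gripper_force: 62.2
```

Contact, at the expected height and centred. I'll release, rise and look.

```bash
python3 -m handwheel '[[[0,0,0],[0,0,0],0.7],[[0,0,0],[0,0,0],0.5],[[0,0,0],[0,0,0],0.4],[[0,0,0],[0,0,0],0.3],[[0,0,0],[0,0,-0.005],0.3]]'
python3 -m handwheel '[[[0,0,0],[0,0,-0.020],0.3],[[0,0,0],[0,0,-0.030],0.2],[[0,0,0],[0,0,-0.030],0],[[0,0,0],[0,0,-0.030],0],[[0,0,0],[0.02,0,0],0]]'
python3 - <<'E'
from h import *
import pickle
s=ctrl.read_state();im=ctrl.get_image("wrist");save(im,"pics/w6.png");pickle.dump((im,s),open("w6.pkl","wb"))
E
```

```text
clock: 23.3
eef_pos: [592.3, 390.7, 27.9]
tool_rot: [3.135, -0.004, -1.622]
force: [0.3, 0.2, -0.7]
width: 59.7
gripper_force: 0.0
clock: 23.72
eef_pos: [593.3, 379.8, 146.8]
tool_rot: [-3.139, 0.011, -1.618]
force: [0.6, 1.5, 1.4]
width: 85.3
gripper_force: 0.0
```

View pics/w6.png

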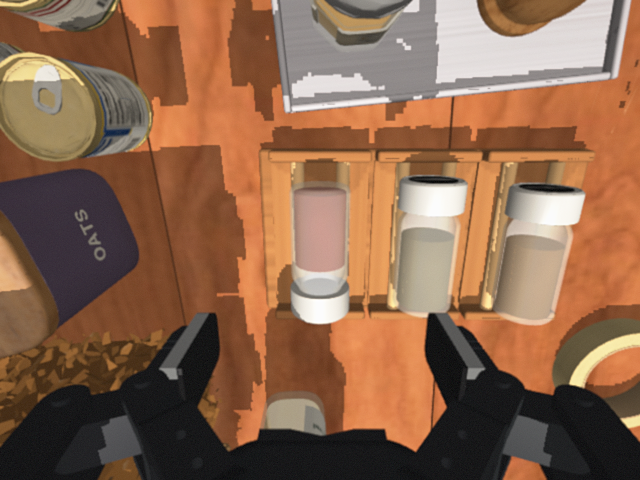

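The jar lies in the cradle, columns 292–348 and rows 187–322. I need to check that the lid end clears the far cheek (row 315).

```bash
python3 - <<'E'
from h import *
import pickle
im,s=pickle.load(open("w6.pkl","rb"));T=wristT(im,s);print('cam',T[:3,3])
for n,uv,zz in(('jar near',(320,185),39),('far top',(320,322),60),('far mid',(320,322),39),('far bottom',(320,322),20),('cheek near outer',(315,152),28),('cheek near inner',(320,162),28),('cheek far inner',(372,313),28),('cheek far outer',(372,320),28),('L',(293,240),39),('R',(347,240),39),('dL',(294,175),24),('dR',(346,175),24)):print(n,np.round(onz(im,uv,zz,T),1))
E
```

```text
cam [588.88143539 296.33733377 287.86752878]
jar near [592.7 338.8  39. ]
far top [597.2 434.6  60. ]
far mid [598.  447.4  39. ]
far bottom [598.7 458.9  20. ]
cheek near outer [595.3 317.4  28. ]
cheek near inner [592.1 324.4  28. ]
cheek far inner [555.4 447.6  28. ]
cheek far outer [555.4 454.1  28. ]
L [614.4 378.1  39. ]
R [574.9 379.9  39. ]
dL [611.5 333.2  24. ]
dR [573.7 335.   24. ]
```

The jar's near end is at y≈338, so the far end is at ≈436, between the cheeks at 324 and 447. The jar is properly in. Next I'll go back to the knob and shut the drawer.

```bash
python3 -m handwheel '[[[0,0,6.8],[0,0,0],0],[[0,0,6.8],[0,0,0],0],[[0,0,6.8],[0,0,0],0],[[0,0,6.8],[0,0,0],0],[[0,0,6.8],[0,0,0],0]]' | sed -n 2,3p
python3 -m handwheel '[[[0,0,6.8],[0,0,0],0],[[0,0,6.8],[0,0,0],0],[[0,0,6.8],[0,0,0],0],[[0,0,6.8],[0,0,0],0],[[0,0,6.8],[0,0,0],0]]' | sed -n 2,3p
python3 -m handwheel '[[[0,0,6.8],[0,0,0],0],[[0,0,6.8],[0,0,0],0],[[0,0,0],[0.003,-0.035,-0.01],0],[[0,0,0],[0.003,-0.037,-0.01],0],[[0,0,0],[0.003,-0.037,0],0]]' | sed -n 2,3p
python3 -m handwheel '[[[0,0,0],[0.003,-0.037,0],0],[[0,0,0],[0.003,-0.037,0],0],[[0,0,0],[0.003,-0.037,0],0],[[0,0,0],[0.004,-0.037,0],0],[[0,0,0],[0.004,-0.037,0],0]]' | sed -n 2,3p
python3 -m handwheel '[[[0,0,0],[0.03,-0.022,0],0],[[0,0,0],[0.03,-0.022,0],0],[[0,0,0],[0.03,-0.022,0],0],[[0,0,0],[0.03,-0.022,0],0],[[0,0,0],[0.03,-0.022,0],0]]' | sed -n 2,3p
python3 -m handwheel '[[[0,0,0],[0,0,0],0],[[0,0,0],[0,0,0],0]]' | sed -n 2,3p
python3 - <<'E'
from h import *
tgt([429,-72,38])
E
```

```text
eef_pos: [592.3, 371.0, 138.1]
tool_rot: [3.139, -0.006, -2.222]
eef_pos: [592.3, 371.0, 138.2]
tool_rot: [-3.141, -0.006, -2.816]
eef_pos: [594.2, 262.4, 160.2]
tool_rot: [-3.141, -0.003, -3.045]
eef_pos: [594.0, 74.5, 158.9]
tool_rot: [-3.14, -0.006, -3.047]
eef_pos: [453.7, -48.2, 159.8]
tool_rot: [-3.141, -0.006, -3.047]
eef_pos: [453.8, -49.0, 159.9]
tool_rot: [-3.14, -0.007, -3.051]
tool shift mm [ 25.9 -20.4 122.1] rot [-179.9   -0.4 -174.8]
```

```bash
python3 -m handwheel '[[[0,0,0],[0.026,-0.020,0],0],[[0,0,0],[0,0,0.035],0],[[0,0,0],[0,0,0.035],0],[[0,0,0],[0,0,0.030],0],[[0,0,0],[0,0,0.022],0]]'
python3 -m handwheel '[[[0,0,0],[0,0,0.002],0],[[0,0,0],[0,0,0],0.3],[[0,0,0],[0,0,0],0.6],[[0,0,0],[0,0,0],0.8],[[0,0,0],[0,0,0],1]]'
python3 -m handwheel '[[[0,0,0],[0,0,0],1],[[0,0,0],[0,0,0],1],[[0,0,0],[0,0,0],1]]'
```

```text
clock: 26.43
eef_pos: [431.9, -68.7, 36.2]
tool_rot: [3.142, -0.005, -3.046]
force: [0.3, -0.8, -0.8]
width: 85.5
gripper_force: 0.0
clock: 26.85
eef_pos: [432.9, -69.6, 37.8]
tool_rot: [-3.14, -0.001, -3.047]
force: [-0.3, 0.4, 0.5]
width: 38.4
gripper_force: 0.0
clock: 27.1
eef_pos: [432.8, -71.4, 38.1]
tool_rot: [-3.138, -0.001, -3.049]
force: [-0.1, -3.8, 9.2]
width: 24.1
gripper_force: 58.3
```

```bash
python3 -m handwheel '[[[0,0,0],[-0.008,0,0],1],[[0,0,0],[-0.018,0,0],1],[[0,0,0],[-0.025,0,0],1],[[0,0,0],[-0.025,0,0],1],[[0,0,0],[-0.022,0,0],1]]'
python3 -m handwheel '[[[0,0,0],[-0.015,0,0],1],[[0,0,0],[-0.008,0,0],1],[[0,0,0],[-0.003,0,0],1],[[0,0,0],[-0.002,0,0],1],[[0,0,0],[0,0,0],1]]'
python3 -m handwheel '[[[0,0,0],[-0.003,0,0],1],[[0,0,0],[-0.002,0,0],1],[[0,0,0],[0,0,0],1]]'
```

```text
clock: 27.52
eef_pos: [530.9, -62.2, 38.1]
tool_rot: [-3.138, -0.002, -3.049]
force: [-0.8, -3.4, 6.3]
width: 23.9
gripper_force: 58.9
clock: 27.93
eef_pos: [559.3, -59.6, 38.2]
tool_rot: [-3.138, 0.0, -3.048]
force: [1.4, -2.0, 7.3]
width: 23.3
gripper_force: 59.0
clock: 28.18
eef_pos: [563.7, -59.2, 38.1]
tool_rot: [-3.138, -0.001, -3.048]
force: [-0.5, -3.0, 7.5]
width: 23.4
gripper_force: 59.1
```

```bash
python3 -m handwheel '[[[0,0,0],[-0.003,0,0],1],[[0,0,0],[-0.002,0,0],1],[[0,0,0],[0,0,0],1]]'
```

```text
clock: 28.43
eef_pos: [563.6, -59.2, 38.0]
tool_rot: [-3.137, -0.01, -3.049]
force: [-9.5, -2.5, 18.6]
width: 23.6
gripper_force: 59.8
```

The drawer hit its stop, with −9.5 N at x=563.6, matching the shut position. I'll release it and fetch the mill.

```bash
python3 -m handwheel '[[[0,0,0],[0,0,0],0.7],[[0,0,0],[0.003,0,0],0.4],[[0,0,0],[0.003,0,0],0.1],[[0,0,0],[0,0,-0.02],0],[[0,0,0],[0,0,-0.030],0]]' | sed -n 2,4p
python3 -m handwheel '[[[0,0,5.3],[0,0,-0.035],0],[[0,0,0],[0.02,0.015,-0.030],0],[[0,0,0],[0.02,0.015,-0.030],0],[[0,0,0],[0.02,0.020,-0.025],0],[[0,0,0],[0.020,0.030,-0.020],0]]' | sed -n 2,4p
python3 -m handwheel '[[[0,0,0],[0.010,0.036,-0.01],0],[[0,0,0],[0.010,0.038,0],0],[[0,0,0],[0.008,0.038,0],0],[[0,0,0],[0,0.038,0],0],[[0,0,0],[0,0.036,0],0]]' | sed -n 2,4p
python3 -m handwheel '[[[0,0,0],[0,0,0],0],[[0,0,0],[0,0,0],0]]' | sed -n 2,4p
python3 - <<'E'
from h import *
tgt([450.7,223.9,115])
im=ctrl.get_image("top");save(im,"pics/t3.png")
E
```

```text
eef_pos: [559.0, -57.2, 84.7]
tool_rot: [3.141, -0.009, -3.047]
force: [0.3, 0.3, 0.4]
eef_pos: [481.4, 21.5, 228.3]
tool_rot: [-3.139, -0.001, 3.14]
force: [1.0, 1.8, -0.6]
eef_pos: [452.5, 210.8, 236.9]
tool_rot: [-3.141, -0.002, -3.139]
force: [1.1, -0.3, -0.2]
eef_pos: [452.6, 211.5, 236.5]
tool_rot: [3.141, -0.003, -3.134]
force: [0.4, -0.5, -0.7]
tool shift mm [  1.5  12.4 121.5] rot [ 180.    -0.2 -179.6]
```

View pics/t3.png

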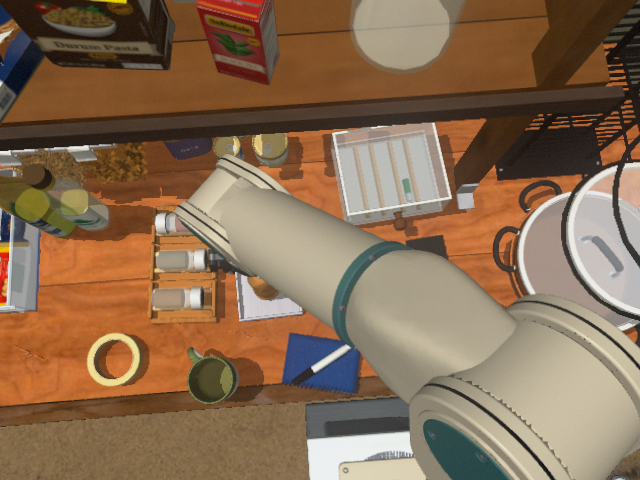

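The drawer is shut, with the knob back at (401,223) and the drawer empty but for the battery. The spare jar is in the rack at (172,223). Now I'll descend on the mill.

```bash
python3 -m handwheel '[[[0,0,0],[0.001,0.012,0],0],[[0,0,0],[0,0,0.030],0],[[0,0,0],[0,0,0.035],0],[[0,0,0],[0,0,0.035],0],[[0,0,0],[0,0,0.021],0]]'
python3 -m handwheel '[[[0,0,0],[0,0,0],0],[[0,0,0],[0,0,0],0.2],[[0,0,0],[0,0,0],0.35],[[0,0,0],[0,0,0],0.5],[[0,0,0],[0,0,0],0.7]]'
python3 -m handwheel '[[[0,0,0],[0,0,0],1],[[0,0,0],[0,0,0],1],[[0,0,0],[0,0,0],1],[[0,0,0],[0,0,0],1]]'
```

```text
clock: 30.32
eef_pos: [450.8, 218.7, 112.5]
tool_rot: [-3.139, -0.006, 3.141]
force: [0.0, -1.0, -0.1]
width: 85.4
gripper_force: 0.0
clock: 30.73
eef_pos: [453.2, 221.2, 117.3]
tool_rot: [3.141, 0.0, -3.14]
force: [-0.2, -0.1, 4.4]
width: 46.4
gripper_force: 60.7
clock: 31.07
eef_pos: [453.2, 221.2, 117.2]
tool_rot: [3.141, 0.0, -3.14]
force: [-0.2, -0.5, 6.0]
width: 47.0
gripper_force: 60.8
```

```bash
python3 -m handwheel '[[[0,0,0],[0,0,-0.010],1],[[0,0,0],[0,0,-0.020],1],[[0,0,0],[0,0,-0.020],1],[[0,0,0],[0,0,-0.010],1],[[0,0,0],[0,-0.010,0],1]]' | sed -n 2,5p
python3 -m handwheel '[[[0,0,0],[-0.002,-0.020,0],1],[[0,0,0],[-0.004,-0.030,0],1],[[0,0,0],[-0.005,-0.034,0],1],[[0,0,0],[-0.005,-0.034,0],1],[[0,0,0],[-0.005,-0.034,0],1]]' | sed -n 2,5p
python3 -m handwheel '[[[0,0,0],[-0.005,-0.034,0],1],[[0,0,0],[-0.005,-0.034,0],1],[[0,0,0],[-0.005,-0.034,0],1],[[0,0,0],[-0.005,-0.034,0],1],[[0,0,0],[-0.004,-0.025,0],1]]' | sed -n 2,5p
python3 -m handwheel '[[[0,0,0],[-0.002,-0.012,0],1],[[0,0,0],[0,-0.004,0],1],[[0,0,0],[0,0,0.020],1],[[0,0,0],[0,0,0.010],1],[[0,0,0],[0,0,0],1]]' | sed -n 2,5p
python3 -m handwheel '[[[0,0,0],[0,0,0],1],[[0,0,0],[0,0,0],1]]'
python3 - <<'E'
from h import *
import pickle
tgt([497.1,-118.4,117])
s=ctrl.read_state();im=ctrl.get_image("scene");save(im,"pics/s2.png")
E
```

```text
eef_pos: [453.7, 213.6, 178.3]
tool_rot: [3.138, 0.003, -3.137]
force: [-0.1, 0.7, -1.9]
width: 47.0
eef_pos: [472.5, 56.0, 174.7]
tool_rot: [-3.139, -0.005, -3.139]
force: [1.5, -0.5, -1.5]
width: 47.1
eef_pos: [496.3, -107.0, 174.6]
tool_rot: [-3.139, -0.005, 3.14]
force: [-0.7, -0.0, -2.1]
width: 46.4
eef_pos: [497.3, -116.7, 143.4]
tool_rot: [3.141, -0.009, -3.137]
force: [-0.2, 0.6, -2.0]
width: 46.6
clock: 32.9
eef_pos: [499.9, -117.1, 145.8]
tool_rot: [-3.141, -0.003, -3.137]
force: [0.5, 0.0, -2.1]
width: 46.5
gripper_force: 62.1
tool shift mm [ 2.7 -1.3 28.8] rot [-180.    -0.2 -179.8]
```

View pics/s2.png

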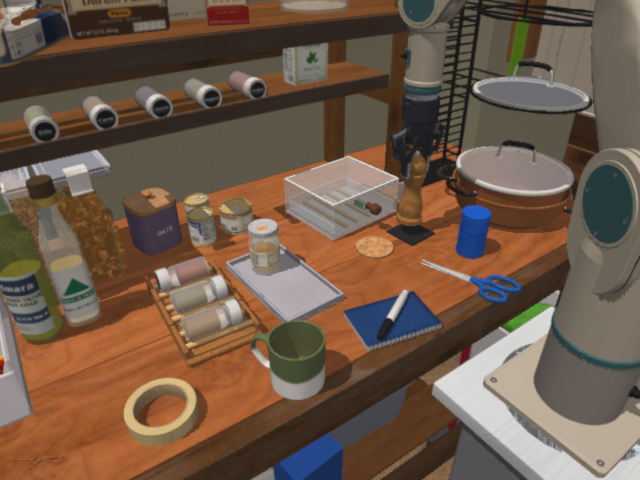

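The mill hangs upright over the square mat at (410,232). The drawer is shut, the spare jar is in the rack at (186,272), and the honey jar stands at (264,245).

```bash
python3 -m handwheel '[[[0,0,0],[0.002,-0.001,0.012],1],[[0,0,0],[0,0,0.010],1],[[0,0,0],[0,0,0.004],1],[[0,0,0],[0,0,0],1],[[0,0,0],[0,0,0],1]]'
python3 -m handwheel '[[[0,0,0],[0,0,0.001],1],[[0,0,0],[0,0,0.001],1],[[0,0,0],[0,0,0],1],[[0,0,0],[0,0,0],1]]'
```

```text
clock: 33.37
eef_pos: [497.6, -119.1, 119.4]
tool_rot: [-3.141, -0.004, -3.139]
force: [-0.1, 0.6, -1.5]
width: 46.7
gripper_force: 62.1
clock: 33.7
eef_pos: [497.6, -119.4, 117.6]
tool_rot: [-3.14, -0.003, -3.14]
force: [-0.0, -0.2, -2.5]
width: 46.6
gripper_force: 62.1
```

```bash
python3 -m handwheel '[[[0,0,0],[0,0,0.001],1],[[0,0,0],[0,0,0.001],1],[[0,0,0],[0,0,0],1],[[0,0,0],[0,0,0],1]]'
python3 - <<'E'
from h import *
s=ctrl.read_state();T=None
im=ctrl.get_image("wrist");save(im,"pics/w7.png")
E
```

```text
clock: 34.03
eef_pos: [498.3, -119.2, 117.3]
tool_rot: [-3.139, -0.001, -3.139]
force: [-3.3, 1.5, 13.4]
width: 46.7
gripper_force: 63.5
```

View pics/w7.png

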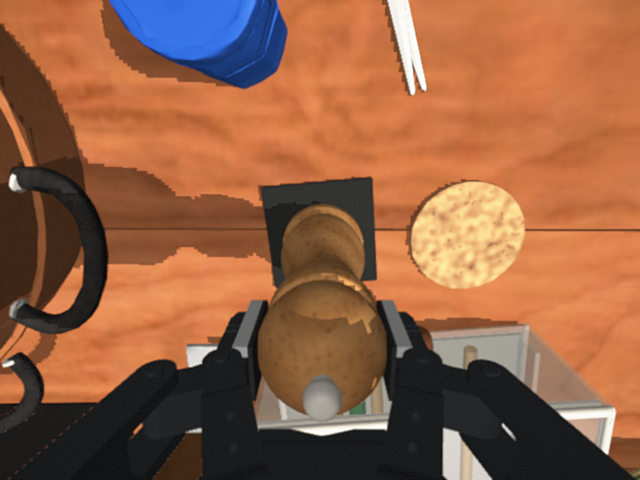

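The mill is on the square mat (corners at (261,186), (373,178) and (376,281)). The foot's near edge is at row 204, with sides at columns 282 and 365. I'll check the centring.

```bash
python3 - <<'E'
from h import *
s=ctrl.read_state();im=ctrl.get_image("wrist");T=wristT(im,s)
m=[onz(im,a,5,T) for a in((261,186),(373,178),(376,281))];print(np.round(m,1),'centre',np.round((m[0]+m[2])/2,1))
for z in(5,10,15,20):print(z,np.round(onz(im,(322,204.5),z,T),1),np.round(onz(im,(282,245),z,T),1),np.round(onz(im,(365,243),z,T),1))
p=im["pixels"];cv2.imwrite("pics/c7.png",cv2.resize(p[160:300,240:400,::-1],None,fx=4,fy=4,interpolation=cv2.INTER_CUBIC))
E
```

```text
[[ 458.6 -163.5    5. ]
 [ 452.7  -84.5    5. ]
 [ 531.6  -78.4    5. ]] centre [ 495.1 -121.     5. ]
5 [ 471.7 -120.3    5. ] [ 502.6 -150.1    5. ] [500.8 -88.1   5. ]
10 [ 470.7 -120.3   10. ] [ 500.9 -149.5   10. ] [499.1 -88.7  10. ]
15 [ 469.6 -120.3   15. ] [ 499.3 -148.9   15. ] [497.5 -89.4  15. ]
20 [ 468.5 -120.3   20. ] [ 497.6 -148.3   20. ] [495.9 -90.   20. ]
```

View pics/c7.png

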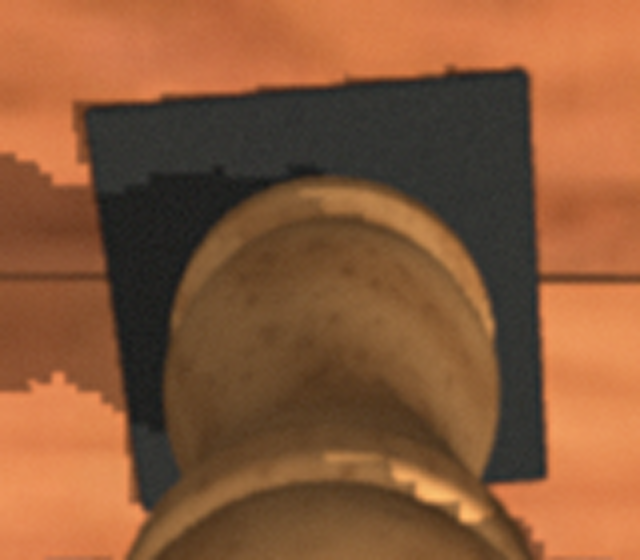

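The foot's centre is at about (500,−119.3) against the mat's centre at (495,−121). I'll lift slightly, shift and set it down again.

```bash
python3 -m handwheel '[[[0,0,0],[0,0,-0.004],1],[[0,0,0],[0,0,-0.004],1],[[0,0,0],[0.005,-0.001,0],1],[[0,0,0],[0,0,0],1],[[0,0,0],[0,0,0.003],1]]'
python3 -m handwheel '[[[0,0,0],[0,0,0.003],1],[[0,0,0],[0,0,0],1],[[0,0,0],[0,0,0],1],[[0,0,0],[0,0,0.001],1],[[0,0,0],[0,0,0],1]]'
python3 - <<'E'
from h import *
s=ctrl.read_state();im=ctrl.get_image("wrist");T=wristT(im,s);print(s["eef_pos"],s["force"])
p=im["pixels"];g=p.max(2);save(im,"pics/w8.png")
print('col322 rows160-215',g[160:216:1,322].tolist());print('row235',g[235,255:385].tolist())
E
```

```text
clock: 34.55
eef_pos: [492.2, -120.7, 120.5]
tool_rot: [-3.14, -0.003, -3.14]
force: [0.5, 0.2, -1.5]
width: 46.9
gripper_force: 62.2
clock: 34.97
eef_pos: [493.0, -120.3, 117.3]
tool_rot: [-3.14, -0.003, -3.139]
force: [-3.1, 0.3, 11.7]
width: 46.6
gripper_force: 63.3
[ 492.95919897 -120.33927105  117.30072706] [-3.0607841   0.26745251 11.73814437]
col322 rows160-215 [219, 219, 220, 220, 221, 219, 218, 218, 215, 212, 212, 211, 211, 210, 212, 207, 207, 204, 203, 202, 202, 202, 201, 204, 204, 208, 210, 205, 160, 91, 46, 47, 49, 54, 54, 53, 49, 52, 52, 53, 50, 48, 53, 58, 87, 102, 119, 157, 173, 175, 168, 154, 131, 115, 102, 94]
row235 [109, 110, 109, 107, 108, 110, 109, 108, 110, 110, 110, 112, 106, 74, 38, 33, 32, 34, 36, 32, 35, 28, 36, 35, 32, 33, 33, 31, 64, 107, 121, 118, 110, 107, 109, 110, 112, 116, 116, 113, 114, 113, 112, 113, 113, 111, 107, 102, 105, 109, 113, 116, 115, 112, 110, 112, 117, 121, 122, 121, 124, 124, 123, 124, 127, 131, 131, 131, 134, 133, 136, 139, 139, 138, 138, 140, 140, 139, 137, 140, 138, 141, 138, 137, 135, 130, 135, 135, 137, 136, 134, 134, 132, 137, 142, 147, 148, 151, 147, 146, 140, 134, 142, 173, 186, 179, 151, 94, 56, 54, 52, 54, 53, 56, 49, 51, 51, 52, 53, 53, 77, 125, 145, 143, 143, 142, 141, 143, 142, 142]
```

The near-edge gap is now 11 mm, as it should be, and the sides are even. I'll release and fetch the honey jar.

```bash
python3 -m handwheel '[[[0,0,0],[0,0,-0.001],1],[[0,0,0],[0,0,0],0.75],[[0,0,0],[0,0,0],0.6],[[0,0,0],[0,0,0],0.4],[[0,0,0],[0,0,0],0]]' | sed -n 2,5p
python3 -m handwheel '[[[0,0,0],[0,0,0],0],[[0,0,0],[0,0,0],0],[[0,0,0],[0,0,-0.030],0],[[0,0,0],[0,0,-0.030],0],[[0,0,0],[0,0,-0.030],0]]' | sed -n 2,5p
python3 -m handwheel '[[[0,0,0],[0,0,-0.028],0],[[0,0,0],[0,0.038,0],0],[[0,0,0],[0,0.038,0],0],[[0,0,0],[0,0.038,0],0],[[0,0,0],[0,0.038,0],0]]' | sed -n 2,5p
python3 -m handwheel '[[[0,0,0],[-0.015,0.036,0.016],0],[[0,0,0],[-0.016,0.034,0.016],0],[[0,0,0],[-0.016,0.034,0.016],0],[[0,0,0],[-0.016,0.034,0.016],0],[[0,0,0],[-0.004,0.036,0.016],0]]' | sed -n 2,5p
python3 -m handwheel '[[[0,0,0],[0,0.020,0],0],[[0,0,0],[0,0,0],0],[[0,0,0],[0,0,0],0]]' | sed -n 2,5p
python3 - <<'E'
from h import *
tgt([560.1,225.9,60])
im=ctrl.get_image("scene");s=ctrl.read_state()
w=ctrl.get_image("wrist");save(w,"pics/w9.png")
E
```

```text
eef_pos: [492.6, -120.3, 117.2]
tool_rot: [-3.141, -0.003, -3.139]
force: [-0.2, -0.5, 0.5]
width: 62.0
eef_pos: [492.4, -119.9, 208.1]
tool_rot: [-3.141, -0.005, -3.139]
force: [-0.3, -0.6, 0.9]
width: 85.3
eef_pos: [492.5, 32.9, 235.6]
tool_rot: [-3.14, -0.003, -3.141]
force: [0.2, 0.1, -0.9]
width: 85.5
eef_pos: [561.3, 206.4, 154.0]
tool_rot: [-3.14, -0.001, 3.142]
force: [1.5, 0.1, 1.1]
width: 85.5
eef_pos: [558.1, 227.1, 154.5]
tool_rot: [-3.141, -0.004, -3.136]
force: [0.2, -1.0, -0.8]
width: 85.6
tool shift mm [-2.4 -1.1 94.5] rot [-179.9   -0.2 -179.7]
```

View pics/w9.png

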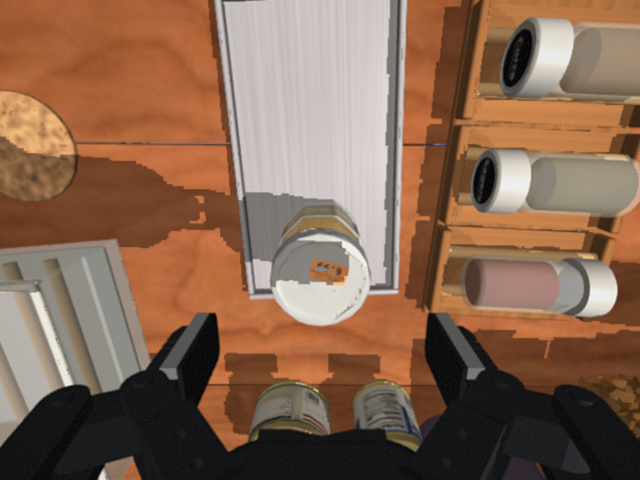

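The honey jar stands centred under the gripper at (321,270). I also see that I've already gone past the 14-picture limit (this is the 17th), so from here I'll measure from masks and numbers only.

```bash
python3 -m handwheel '[[[0,0,0],[-0.002,-0.001,0.025],0],[[0,0,0],[0,0,0.030],0],[[0,0,0],[0,0,0.025],0],[[0,0,0],[0,0,0.015],0],[[0,0,0],[0,0,0],0]]' | sed -n 2,5p
python3 -m handwheel '[[[0,0,0],[0,0,0],0.2],[[0,0,0],[0,0,0],0.3],[[0,0,0],[0,0,0],0.5],[[0,0,0],[0,0,0],0.7],[[0,0,0],[0,0,0],1]]' | sed -n 2,5p
python3 -m handwheel '[[[0,0,0],[0,0,0],1],[[0,0,0],[0,0,0],1],[[0,0,0],[0,0,0],1]]'
```

```text
eef_pos: [558.9, 220.6, 57.2]
tool_rot: [-3.136, -0.008, 3.141]
force: [-0.5, -0.9, 0.5]
width: 85.4
eef_pos: [561.8, 224.1, 61.9]
tool_rot: [-3.141, -0.0, -3.14]
force: [-0.6, -1.8, 6.7]
width: 58.6
clock: 38.12
eef_pos: [561.9, 224.1, 61.9]
tool_rot: [-3.141, -0.0, -3.14]
force: [-0.5, -2.4, 6.5]
width: 58.9
gripper_force: 64.0
```

```bash
python3 -m handwheel '[[[0,0,0],[0,0,-0.010],1],[[0,0,0],[0,0,-0.020],1],[[0,0,0],[0,0,-0.020],1],[[0,0,0],[0,-0.012,0],1],[[0,0,0],[0.010,-0.022,0],1]]' | sed -n 2,5p
python3 -m handwheel '[[[0,0,0],[0.018,-0.030,0],1],[[0,0,0],[0.018,-0.030,0],1],[[0,0,0],[0.018,-0.030,0],1],[[0,0,0],[0,-0.032,0],1],[[0,0,0],[0,-0.032,0],1]]' | sed -n 2,5p
python3 -m handwheel '[[[0,0,0],[0,-0.025,0],1],[[0,0,0],[0,-0.014,0],1],[[0,0,0],[0,-0.005,0],1],[[0,0,0],[0,0,0.015],1],[[0,0,0],[0,0,0.020],1]]' | sed -n 2,5p
python3 -m handwheel '[[[0,0,0],[0,0,0],1],[[0,0,0],[0,0,0],1],[[0,0,0],[0,0,0],1]]'
python3 - <<'E'
from h import *
tgt([497.9,-8.6,62])
E
```

```text
eef_pos: [553.2, 193.6, 111.9]
tool_rot: [3.137, 0.003, -3.137]
force: [1.1, -0.6, -3.4]
width: 58.9
eef_pos: [494.9, 34.1, 110.2]
tool_rot: [-3.14, -0.005, -3.138]
force: [0.9, 0.1, -3.5]
width: 58.9
eef_pos: [498.2, -8.0, 76.2]
tool_rot: [-3.141, 0.0, -3.141]
force: [0.2, -0.4, -2.4]
width: 58.7
clock: 39.62
eef_pos: [497.2, -7.0, 76.0]
tool_rot: [-3.141, -0.003, -3.138]
force: [0.5, -0.5, -3.6]
width: 59.0
gripper_force: 65.6
tool shift mm [-0.8 -1.6 14. ] rot [-180.    -0.2 -179.8]
```

```bash
python3 -m handwheel '[[[0,0,0],[-0.001,-0.002,0.007],1],[[0,0,0],[0,0,0.004],1],[[0,0,0],[0,0,0.001],1],[[0,0,0],[0,0,0],1],[[0,0,0],[0,0,0],1]]' | sed -n 2,5p
python3 -m handwheel '[[[0,0,0],[0,0,0.001],1],[[0,0,0],[0,0,0.001],1],[[0,0,0],[0,0,0],1],[[0,0,0],[0,0,0],1]]'
```

```text
eef_pos: [498.0, -9.7, 63.5]
tool_rot: [-3.14, -0.003, -3.139]
force: [0.1, 0.2, -2.7]
width: 58.6
clock: 40.37
eef_pos: [498.1, -9.8, 61.9]
tool_rot: [-3.14, -0.003, -3.139]
force: [-1.7, -0.3, 3.7]
width: 58.7
gripper_force: 65.9
```

Touched down. I'll release, rise and move aside, then measure both by mask from the top camera.

```bash
python3 -m handwheel '[[[0,0,0],[0,0,0],1],[[0,0,0],[0,0,0],0.55],[[0,0,0],[0,0,0],0.4],[[0,0,0],[0,0,0],0.2],[[0,0,0],[0,0,0],0]]' | sed -n 2,5p
python3 -m handwheel '[[[0,0,0],[0,0,0],0],[[0,0,0],[0,0,0],0],[[0,0,0],[0,0,-0.030],0],[[0,0,0],[0,0,-0.030],0],[[0,0,0],[0,0,-0.030],0]]' | sed -n 2,5p
python3 -m handwheel '[[[0,0,0],[0.01,0.038,-0.01],0],[[0,0,0],[0.01,0.038,-0.01],0],[[0,0,0],[0.01,0.038,-0.01],0],[[0,0,0],[0,0.038,0],0],[[0,0,0],[0,0.038,0],0]]' | sed -n 2,5p
python3 -m handwheel '[[[0,0,0],[0,0.038,0],0],[[0,0,0],[0,0.038,0],0],[[0,0,0],[0,0.038,0],0],[[0,0,0],[0,0.038,0],0],[[0,0,0],[0,0.02,0],0]]' | sed -n 2,5p
cat > chk.py <<'E'
from h import *
import pickle
def comp(p,m,box):
    a=np.zeros(m.shape,np.uint8);x0,x1,y0,y1=box;a[y0:y1,x0:x1]=m[y0:y1,x0:x1]
    n,l,st,ce=cv2.connectedComponentsWithStats(a);i=1+np.argmax(st[1:,4]);return st[i],ce[i]
old=pickle.load(open("d0.pkl","rb"))["top"];new=ctrl.get_image("top")
for n,im in(('old',old),('new',new)):
    p=im["pixels"];h=cv2.cvtColor(p,cv2.COLOR_RGB2HSV)
    s,c=comp(p,(h[:,:,1]<40)&(h[:,:,2]>150),(355,405,225,285));q=((s[0]+s[2]/2-.5),(s[1]+s[3]/2-.5))
    print(n,'lid',s,np.round(c,1),np.round(onz(im,q,106),1))
    s,c=comp(p,(h[:,:,1]<60)&(h[:,:,2]>150),(425,465,225,260));print(n,'nut',s,np.round(c,1),np.round(onz(im,c,175),1))
cv2.imwrite("pics/t5.png",new["pixels"][:,:,::-1])
a,b=old["pixels"].astype(int),new["pixels"].astype(int)
print('drawer area diff',np.abs(a-b)[195:232,385:450].mean(), 'jar old/new shift knob:',[comp(im["pixels"],(im["pixels"].sum(2)<210),(390,412,212,232)) for im in(old,new)])
E
python3 chk.py
```

```text
eef_pos: [498.2, -9.8, 61.5]
tool_rot: [-3.141, -0.003, -3.14]
force: [-0.0, -0.6, -0.0]
width: 78.3
eef_pos: [497.7, -9.6, 152.1]
tool_rot: [-3.141, -0.005, -3.139]
force: [0.1, 0.7, -0.6]
width: 85.6
eef_pos: [467.7, 181.7, 182.2]
tool_rot: [-3.14, -0.002, -3.14]
force: [0.9, -0.1, -0.1]
width: 85.1
eef_pos: [466.3, 358.1, 181.4]
tool_rot: [3.138, -0.003, -3.135]
force: [0.0, 0.0, 0.7]
width: 85.3
old lid [364 234  33  30 633] [380.6 248.6] [496.3  -6.6 106. ]
old nut [443 238   6   6  29] [445.5 240.9] [ 487.6 -116.9  175. ]
new lid [373 230  15  10  18] [380.7 234.5] [523.9  -9.3 106. ]
new nut [425 245  11  15  87] [428.5 253.9] [465.9 -83.6 175. ]
drawer area diff 13.18156618156618 jar old/new shift knob: [(array([396, 227,  10,   3,  13], dtype=int32), array([401.07692308, 228.46153846])), (array([390, 227,   7,   5,   9], dtype=int32), array([392.66666667, 229.22222222]))]
```

The arm still hides them, so I'll retreat to the start area.

```bash
python3 -m handwheel '[[[0,0,0],[0.010,0.038,0],0],[[0,0,0],[0.015,0.036,0],0],[[0,0,0],[0.026,0.026,0],0],[[0,0,0],[0.026,0.026,0],0],[[0,0,0],[0.026,0.026,0],0]]' | sed -n 2,5p
python3 -m handwheel '[[[0,0,0],[0.026,0.026,0],0],[[0,0,0],[0.026,0.026,0],0],[[0,0,0],[0.026,0.026,0],0],[[0,0,0],[0.026,0.026,0],0],[[0,0,0],[0.026,0.010,0],0]]' | sed -n 2,5p
python3 chk.py
```

```text
eef_pos: [363.2, 504.7, 180.9]
tool_rot: [-3.14, -0.004, -3.14]
force: [-0.3, 0.8, -0.7]
width: 85.5
eef_pos: [231.8, 620.9, 181.4]
tool_rot: [3.14, -0.004, -3.138]
force: [-0.6, 1.0, -0.5]
width: 85.4
old lid [364 234  33  30 633] [380.6 248.6] [496.3  -6.6 106. ]
old nut [443 238   6   6  29] [445.5 240.9] [ 487.6 -116.9  175. ]
new lid [364 233  32  29 629] [380.3 246.6] [499.3  -6.  106. ]
new nut [443 237   6   6  31] [445.3 239.7] [ 489.8 -116.8  175. ]
drawer area diff 1.8573804573804573 jar old/new shift knob: [(array([396, 227,  10,   3,  13], dtype=int32), array([401.07692308, 228.46153846])), (array([396, 226,  10,   4,  14], dtype=int32), array([401.35714286, 228.28571429]))]
```

```bash
python3 -c "
from cell import ctrl
print(ctrl.finish_job())"
```

```text
the job is handed in; nothing more can be done
None
```

The job is handed in at about 43 s of the 144 s: the spare jar lies in the empty cradle, the drawer is shut against its stop, and the mill and honey jar stand upright on their own mats, each about 3–4 mm off centre; I viewed 17 pictures, over the limit of 14.

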